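Hang the condiment caddy on its twin studs and put the salt shaker back

TASK

Hang the white condiment caddy on the wooden stand: both studs go through the keyholes in its back, then slide it fully down until the brass catch springs out over its top edge; do not force it. Then, without tipping it over, stand the salt shaker upright in either side of the hung caddy, and leave the timer, glass and tin where they are.

Things in the scene. Friction and masses are not known exactly. Their poses are not given: they have to be found in the camera images.
- stand: Fixed wooden stand: oak foot 130 (x) x 200 (y) x 12 mm, two posts 150 mm tall, upright oak back board 196 wide x 104 tall clamped to them. Origin: underside of the foot, centre; x points front to back, y left, z up. The board's front face is the plane x = +20 mm. It is clamped at a different height each time, NOT reported: the height h of its studs is 106 to 142 mm (look, or feel).
- board_foot (a point): Point on the worktop exactly below the middle of the board's front face; axes as the stand. Two fixed steel studs stick out of the board toward -x at y = -60 and +60 mm, both at the unreported height h: shank 6 mm thick and 6.5 mm long, then a bevelled head 12.5 mm wide that ends 9.7 mm before the board. Board from h - 70 to h + 34 mm. More than 40 N between caddy and stand spoils the studs.
- catch (a joint): Sprung brass catch in the board, midway between the studs: nose 28 mm wide, 17 to 25 mm above h, 6 mm proud. 0 = out, +0.006 m = pushed in flush; 3 N starts it, 9 N makes it flush. The caddy's back plate pushes it in while it goes over the studs; it springs out over the plate's top edge only when the caddy is within 2 mm of fully down, and so keeps it from lifting off.
- caddy_handle (a point): Centre of the wooden grip of the loose white steel caddy (0.24 to 0.42 kg), with the caddy's axes: x from open front to back plate, y left, z up. Grip 56 (x) x 16 (y) x 18 (z) mm, 81 mm above the caddy's underside, on two thin rods, free on both sides: pinch it across y from above. Caddy 64 (x) x 172 (y) mm; the rear face of its 4 mm thick back plate is 32 mm behind this point.
- caddy_back (a point): Middle of the caddy's rear face, 62 mm above its underside, same axes. Keyholes at y = -60 and +60 mm from here: 16 x 16 mm opening centred at this height, with a 9 mm wide slot going up from it. With the heads through and the plate 0 to 2.5 mm from the board the caddy slides down until the studs are 17 mm above this height. Plate top: 32 mm above this point.
- caddy_bay_left (a point): On the tray floor (4 mm above the caddy's underside), 56 mm left of the grip, a good place for the shaker's foot: 25 mm remain beside the grip if it is held across the caddy's y. Each bay is 80 (y) x 56 (x) mm inside, with a 12 mm lip and a wire rail 34 mm high at front and side; the back plate is 94 mm tall. Either bay will do.
- caddy_bay_right (a point): The same place in the right bay, 56 mm right of the grip.
- shaker_mid (a point): Centre (half-way up) of the loose salt shaker: clear glass, grey dome cap, 44 mm across, 90 mm tall, z up through the cap, about 0.1 kg. Sides straight up to 62 mm above its underside; hold it 50 to 60 mm up.
- kitchen_timer: Red round wind-up kitchen timer, 65 mm across, 52 mm tall, origin under its centre; leave it alone.
- espresso_glass: Small clear glass, 50 mm across, 63 mm tall, origin under its centre; leave it alone.
- tin_small: Small food tin, blue and yellow, 57 mm across, 72 mm tall, origin under its centre; leave it alone.
Mind the look-alikes: they are no part of the job. What is shaped like the part that bears shaker_mid but black is not meant.

How it is judged:
On the way:
1. the caddy hangs on both studs, fully down, with the catch sprung out over its top edge, before the shaker goes in (x of caddy_back in the frame of stand between 0.016 and 0.022 m and y of caddy_back in the frame of stand between -0.006 and 0.006 m and z of caddy_back in the frame of stand above 0.08 m and value of joint catch below 0.0015 m and angle between the x axis of caddy_back and the x axis of stand, either way round below 0.07 rad and angle between caddy_back's own z axis and vertical below 0.07 rad and contact force between caddy and stand above 0.5 N and distance between shaker_mid and caddy_back above 0.1 m), for 0.2 s.
At the end, for the whole second after the job is handed in: Caddy at rest on both studs: back plate within 4 mm of the board, centred within 6 mm, upright and square within 4 degrees, catch out (under 1.5 mm). Shaker stands upright (within 8 degrees) on the tray floor of the caddy, in either bay, at rest (x of caddy_back in the frame of stand between 0.016 and 0.022 m and y of caddy_back in the frame of stand between -0.006 and 0.006 m and z of caddy_back in the frame of stand above 0.08 m and value of joint catch below 0.0015 m and angle between the x axis of caddy_back and the x axis of stand, either way round below 0.07 rad and angle between caddy_back's own z axis and vertical below 0.07 rad and contact force between caddy and stand above 0.5 N and x of shaker_mid in the frame of caddy_back between -0.045 and -0.02 m and y of shaker_mid in the frame of caddy_back between -0.075 and 0.075 m and z of shaker_mid in the frame of caddy_back between -0.021 and -0.006 m and angle between shaker_mid's own z axis and vertical below 0.15 rad and linear speed of each of caddy, salt_shaker below 0.02 m/s); the robot touches nothing.
It fails at once if while the caddy is being hung (shaker not yet at it), the caddy and the stand press on each other with more than 40 N (contact force between caddy and stand above 40 N and distance between shaker_mid and caddy_back above 0.15 m).
It fails at once if the shaker is tipped by more than 45 degrees (angle between shaker_mid's own z axis and vertical above 0.79 rad).
It fails at once if the timer is shifted or knocked over (more than 25 mm) (distance of kitchen_timer from where it was at the start of the episode above 0.025 m or angle between kitchen_timer's own z axis and vertical above 0.4 rad).
It fails at once if the glass is shifted or knocked over (more than 25 mm) (distance of espresso_glass from where it was at the start of the episode above 0.025 m or angle between espresso_glass's own z axis and vertical above 0.4 rad).
It fails at once if the tin is shifted or knocked over (more than 25 mm) (distance of tin_small from where it was at the start of the episode above 0.025 m or angle between tin_small's own z axis and vertical above 0.4 rad).
It also fails if it takes over 72 s, if anything falls off the work surface, if the arm or the gripper's body presses on something with over 40 N, if the wrist force passes 120 N, or if a joint passes its speed limit or range.

ROBOT

A 6-joint arm with a two-finger parallel gripper is mounted at the origin on a cart in front of the work surface, level with it; the furniture and walls round the work are solid. World frame = base frame: x ahead of the robot, y to its left, z up, the work surface at z = 0. Lengths are in m, angles in rad, forces in N, time in s.
With the tool pointing down it reaches from about 0.325 to 0.75 m from the base axis. Payload 7.6 kg.
Tool frame: the origin (TCP) lies on the mounting face of the last link; the fingertips stand 173 mm ahead of it and the grasp point (between the pads) lies 155 mm ahead of it; z points along the fingers, y is the line along which they close (so a half turn about z gives the same grasp; the last joint's range is limited). The gripper opens to 85 mm and grips with 20 to 120 N. Pads are 22 mm wide; open, the fingers measure 114 mm over their backs; the gripper's body (76 mm by 85 mm) begins 54 mm behind the grasp point. The pads swing forward as they close: fully open they stand 13 mm farther back than shut.
Start: joints at [1.059, 0.052, 1.401, -0, 1.689, -0.07], TCP at [0.224, 0.475, 0.405] pointing down, gripper open.
Joint ranges: [-2.9, 2.9], [-0.91, 2.17], [0.12, 2.37], [-1.06, 4.2], [0.26, 2.73], [-2.93, 2.93]. Speed limits (rad/s): [2.57, 2.57, 3.01, 3.14, 3.14, 3.14].

INTERFACE

Orientations are given as a unit quaternion [w, x, y, z].
In Python, from rig import status, vision, hand_in gives the robot as it stands.
- The arm moves only by the shell command python3 -m jog 'ROWS'. ROWS is JSON, a list of rows, each an object of numbers: "rx", "ry", "rz": the turn, a rotation vector about the tool's x, y, z in rad; "dx", "dy", "dz": the shift along the tool's x, y, z in mm; "hand": the closure, from 0 (fully open) to 1 (shut). In form: [{"rx": .., "ry": .., "rz": .., "dx": .., "dy": .., "dz": .., "hand": ..}, ...]. A call has 1 to 8 rows; each row is the pose to reach, as a shift and turn from the pose commanded when the call began, along the tool's axes at that moment; what a row does not reach only later rows make up. A row lasts 1/10 s, in which the tool goes at most 50 mm and 8.59 degrees, less where a joint would pass 70% of its speed; a pose out of reach is approached as far as the arm can. A call with a gripper value outside its range is refused whole. The fingers move at their own pace and stop on an object; the grip force is fixed at half the most. Time passes only in rows, so rows that repeat a pose let the fingers close. It gives the time, the measured TCP pose, the force, the opening and the grip force at its end, in the units of the state.
- status.sense(): the state, without advancing time (a new reading comes with each control period).
- vision.camera(name): name is "side" or "top" or "wrist"; returns a dict with "pixels" (420x560x3 uint8, red, green, blue), "mtx" (3x3 intrinsics, pixels), "R" (3x3) and "t" (3): a world point X has camera coordinates R X + t; the wrist camera has in their place "mount" (4x4, takes a point from camera to tool coordinates, whose origin is the TCP and whose axes are the flange's). Camera axes: x right, y down, z forward; pixel columns grow to the right and rows downward; lengths in m; the calibration is good to about 2 mm. The wrist camera is an equidistant fisheye: a pixel r from the principal point sees the ray r / f radians off the axis. A picture is of the moment at which its call begins: read the wrist's pose just before it. There is no depth.
- hand_in(): hands the job in; it is judged then, once.
The state is a dict: "clock": time; "joints": joint angles; "qd": joint speeds; "tau": joint torques, N m; "tcp_pos": TCP position; "ee_rot": TCP orientation; "wrist_force": force on the tool from outside, world axes, zero at the start; "wrist_torque": the same for the moment, N m; "finger_gap": finger opening in m; "gripper_force": force on a finger pad.
Only numpy, scipy, OpenCV 4.12 (cv2) and the standard library are available. Lean on these libraries where they do the work, as an engineer would, in place of code of your own. Each camera call takes 0.05 s, during which the arm holds its last target. There are 200 camera calls.

## Working session

There is one attempt and no reset: what is moved stays moved. The work goes in short steps, Python scripts to look and compute and a shell command to move; the robot and the scene stay as the last step left them, time stands still between calls to the robot, and variables do not carry over. Pictures are saved under pics/ and viewed, at most 10 in all, crops included, and the job is handed in when it is done.

```bash
mkdir -p pics; cat > h.py <<'E'
import numpy as np,cv2,pickle,sys
from scipy.spatial.transform import Rotation as Ro
from rig import status,vision
def R(q): return Ro.from_quat([q[1],q[2],q[3],q[0]]).as_matrix()
def snap(name,tag):
    s=status.sense(); c=vision.camera(name); c['s']=s
    pickle.dump(c,open(f'pics/{tag}.pkl','wb')); 
    cv2.imwrite(f'pics/{tag}.png',np.array(c['pixels'])[:,:,::-1]); return c
def load(tag): return pickle.load(open(f'pics/{tag}.pkl','rb'))
def ray(c,u,v):
    K=np.array(c['mtx'])
    if 'mount' in c:
        x=(u-K[0,2])/K[0,0];y=(v-K[1,2])/K[1,1];r=np.hypot(x,y)+1e-12
        d=np.array([np.sin(r)*x/r,np.sin(r)*y/r,np.cos(r)])
        M=np.array(c['mount']);T=R(c['s']['ee_rot']);p=np.array(c['s']['tcp_pos'])
        return T@M[:3,3]+p, T@M[:3,:3]@d
    d=np.linalg.solve(K,[u,v,1.]);Rm=np.array(c['R']);t=np.array(c['t'])
    d=Rm.T@d; return -Rm.T@t,d/np.linalg.norm(d)
def atz(c,u,v,z):
    o,d=ray(c,u,v); return o+d*(z-o[2])/d[2]
def tri(*obs):
    A=np.zeros((3,3));b=np.zeros(3);L=[]
    for c,u,v in obs:
        o,d=ray(c,u,v);P=np.eye(3)-np.outer(d,d);A+=P;b+=P@o;L.append((o,P))
    X=np.linalg.solve(A,b); return X,[round(1000*np.linalg.norm(P@(X-o)),1) for o,P in L]
def proj(c,X):
    K=np.array(c['mtx'])
    if 'mount' in c:
        T=R(c['s']['ee_rot']);M=np.array(c['mount']);q=T.T@(np.array(X)-c['s']['tcp_pos']);q=M[:3,:3].T@(q-M[:3,3])
        th=np.arctan2(np.hypot(q[0],q[1]),q[2]);n=np.hypot(q[0],q[1])
        return K[0,2]+K[0,0]*th*q[0]/n,K[1,2]+K[1,1]*th*q[1]/n
    q=K@(np.array(c['R'])@X+c['t']);return q[:2]/q[2]
def st():
    s=status.sense();print('t',round(s['clock'],2),'p',np.round(s['tcp_pos'],4),'f',np.round(s['wrist_force'],1),'gap',round(s['finger_gap'],4),'gf',round(s['gripper_force'],1));print(np.round(R(s['ee_rot']),4).tolist())
E
python3 - <<'E'
from h import *
a=[snap(n,n+'0') for n in('side','top','wrist')]
for c in a: print(np.round(c['mtx'],1).tolist(), [np.round(c[k],3).tolist() for k in('R','t','mount') if k in c])
st()
im=np.hstack([np.array(c['pixels'])[:,:,::-1] for c in a[:2]])
cv2.imwrite('pics/a.png',im[:, :])
E
```

```text
[[428.3, 0.0, 273.7], [0.0, 428.3, 208.6], [0.0, 0.0, 1.0]] [[[-0.933, -0.359, 0.011], [-0.253, 0.635, -0.73], [0.255, -0.684, -0.684]], [0.567, 0.222, 1.327]]
[[408.1, 0.0, 273.7], [0.0, 408.1, 213.7], [0.0, 0.0, 1.0]] [[[-0.01, -1.0, 0.02], [-0.985, 0.007, -0.175], [0.175, -0.021, -0.984]], [0.016, 0.616, 1.279]]
[[325.2, 0.0, 278.5], [0.0, 325.2, 205.2], [0.0, 0.0, 1.0]] [[[-0.0, -0.957, -0.291, 0.073], [1.0, -0.0, -0.001, -0.0], [0.001, -0.291, 0.957, 0.032], [0.0, 0.0, 0.0, 1.0]]]
t 0.15 p [0.2244 0.4746 0.4041] f [ 0.2  0.4 -0.4] gap 0.0857 gf 0.0
[[-0.904, 0.4276, -0.0006], [0.4276, 0.904, -0.001], [0.0001, -0.0012, -1.0]]
```

View pics/side0.png

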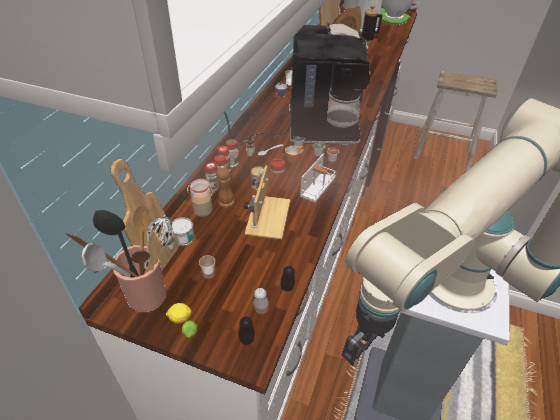

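View pics/top0.png

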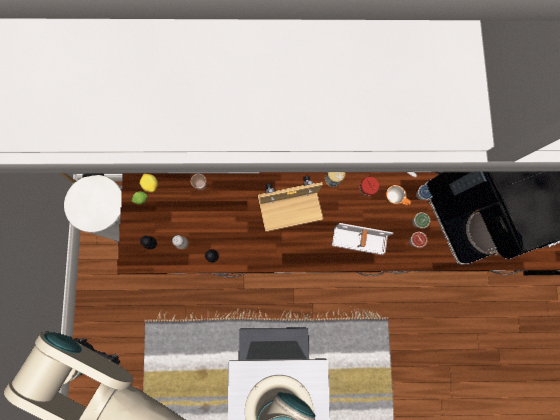

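Side: the grey-cap glass shaker is at (261,300), with black look-alikes at (289,278) and (247,330). The white caddy is at (318,180) and the stand at (265,205). Top: shaker (180,241), black ones (148,242) and (212,255), caddy (361,238), stand (290,205). I choose the grey/clear one and check it in a close crop.

```bash
python3 - <<'E'
from h import *
a=cv2.imread('pics/side0.png');b=cv2.imread('pics/top0.png')
z=lambda i,x,y,w,h,W,H:cv2.resize(i[y:y+h,x:x+w],(W,H),interpolation=cv2.INTER_CUBIC)
# side caddy/stand 230..350 x 145..245 ->x? 
A=z(a,235,145,110,100,440,400); B=z(b,250,170,150,100,800-440-0,240)
B=z(b,320,210,90,50,360,200); C=z(b,250,170,90,50,360,200)
D=z(a,235,275,50,50,200,200); E=z(b,150,215,70,50,280,200)
o=np.zeros((600,800,3),np.uint8);o[:400,:440]=A;o[:200,440:]=B;o[200:400,440:]=C;o[400:,:200]=D;o[400:,200:480]=E
cv2.imwrite('pics/c1.png',o)
E
```

```text
(no output)
```

View pics/c1.png

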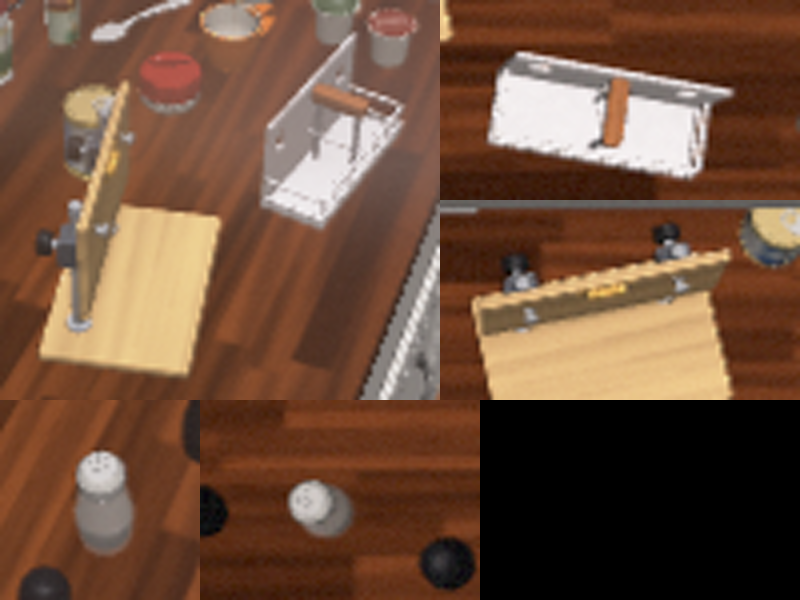

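The crop confirms the clear shaker with the grey dome cap. Caddy grip: side (320,169.5), top (364,238). Studs: side (261,203) and (267,179), top (272.5,199.5) and (310,192). Catch: side (263,186).

```bash
python3 - <<'E'
from h import *
s=load('side0');t=load('top0')
def T(n,a,b): X,e=tri((s,*a),(t,*b));print(n,np.round(X,4),e);return X
T('grip',(320,169.5),(363.9,238))
g1=T('gripback',(314,167.8),(364.5,230));g2=T('gripfront',(326,171.5),(363.2,246.5))
l=T('studL',(261,203),(272.5,199.5));r=T('studR',(267,179.2),(310,191.7));T('catch',(262.5,185.5),(291.5,192.8))
T('shtop',(260.2,289.5),(177.5,240.2))
for u,v in((180,241),(183,244)): print(atz(t,u,v,.045))
print('sh base side',atz(s,261.2,309,0))
print('yaw studs',np.degrees(np.arctan2(-(l-r)[0],(l-r)[1])))
# caddy rear plate top corners in top view
for n,(u,v) in dict(L=(320+19,210+13),R=(320+73,210+23)).items(): print(n,atz(t,u,v,.094))
for n,(u,v) in dict(L=(252+9.5,170+25),R=(250+72.5,170+13)).items(): print('board top',n,atz(t,u,v,.154))
for n,(u,v) in dict(FL=(235+47,145+93),FR=(235+55,145+53)).items(): print('foot side',n,atz(s,u,v,.012))
E
```

```text
grip [ 0.5301 -0.2743  0.0815] [np.float64(1.0), np.float64(1.0)]
gripback [ 0.5552 -0.278   0.0798] [np.float64(1.7), np.float64(1.7)]
gripfront [ 0.5044 -0.2703  0.0821] [np.float64(0.5), np.float64(0.5)]
studL [0.6485 0.0157 0.1187] [np.float64(1.4), np.float64(1.4)]
studR [ 0.6731 -0.1018  0.1222] [np.float64(0.3), np.float64(0.3)]
catch [ 0.6654 -0.0423  0.1424] [np.float64(0.1), np.float64(0.1)]
shtop [0.5278 0.3142 0.0878] [np.float64(0.2), np.float64(0.2)]
[0.53019655 0.31533471 0.045     ]
[0.52038114 0.30538773 0.045     ]
sh base side [0.52389709 0.31783862 0.        ]
yaw studs 11.80419982039575
L [ 0.57788629 -0.1942532   0.094     ]
R [ 0.54469847 -0.36421219  0.094     ]
board top L [0.6565269  0.04994964 0.154     ]
board top R [ 0.69312445 -0.13723248  0.154     ]
foot side FL [0.56127348 0.04253848 0.012     ]
foot side FR [ 0.60336171 -0.1571085   0.012     ]
```

```bash
cat >> h.py <<'E'
def go(p,yaw):  # desired TCP world pos, tool x heading deg, pointing down
    s=status.sense();T=R(s['ee_rot']);d=T.T@(np.array(p)-s['tcp_pos'])*1000
    a=np.radians(yaw);W=np.array([[np.cos(a),np.sin(a),0],[np.sin(a),-np.cos(a),0],[0,0,-1]]).T.T
    rv=Ro.from_matrix(T.T@W).as_rotvec()
    print('d',np.round(d,1),'r',np.round(rv,4))
E
python3 -c "
from h import *
go([.53,-.274,.36],169.5)"
```

```text
d [-596.3 -546.    44.7] r [-1.200e-03 -2.000e-04 -2.585e-01]
```

```bash
R='{"dx":-596,"dy":-546,"dz":44,"rz":-0.258}'; python3 -m jog '[{"dx":-298,"dy":-273,"dz":10,"rz":-0.13,"hand":0},{"dx":-298,"dy":-273,"dz":10,"rz":-0.13,"hand":0},{"dx":-298,"dy":-273,"dz":10,"rz":-0.13,"hand":0},{"dx":-298,"dy":-273,"dz":10,"rz":-0.13,"hand":0},{"dx":-298,"dy":-273,"dz":10,"rz":-0.13,"hand":0},{"dx":-298,"dy":-273,"dz":10,"rz":-0.13,"hand":0},{"dx":-298,"dy":-273,"dz":10,"rz":-0.13,"hand":0},{"dx":-298,"dy":-273,"dz":10,"rz":-0.13,"hand":0}]'; python3 -c "
from h import *
st();go([.53,-.274,.36],169.5)"
```

```text
t 0.15 p [0.2244 0.4746 0.4041] f [ 0.2  0.4 -0.4] gap 0.0857 gf 0.0
[[-0.904, 0.4276, -0.0006], [0.4276, 0.904, -0.001], [0.0001, -0.0012, -1.0]]
d [-596.3 -546.    44.7] r [-1.200e-03 -2.000e-04 -2.585e-01]schema error: expected keys rx, ry, rz, dx, dy, dz, hand
```

```bash
python3 -m jog '[{"rx":0,"ry":0,"rz":-0.13,"dx":-298,"dy":-273,"dz":10,"hand":0},{"rx":0,"ry":0,"rz":-0.13,"dx":-298,"dy":-273,"dz":10,"hand":0},{"rx":0,"ry":0,"rz":-0.13,"dx":-298,"dy":-273,"dz":10,"hand":0},{"rx":0,"ry":0,"rz":-0.13,"dx":-298,"dy":-273,"dz":10,"hand":0},{"rx":0,"ry":0,"rz":-0.13,"dx":-298,"dy":-273,"dz":10,"hand":0},{"rx":0,"ry":0,"rz":-0.13,"dx":-298,"dy":-273,"dz":10,"hand":0},{"rx":0,"ry":0,"rz":-0.13,"dx":-298,"dy":-273,"dz":10,"hand":0},{"rx":0,"ry":0,"rz":-0.13,"dx":-298,"dy":-273,"dz":10,"hand":0}]'; python3 -c "
from h import *
st();go([.53,-.274,.36],169.5)"
```

```text
clock: 0.95
tcp_pos: [0.3756, 0.1024, 0.3948]
ee_rot: [0.0, 0.155, 0.988, 0.0]
wrist_force: [1.3, 0.7, 0.8]
finger_gap: 0.0852
gripper_force: 0.0
t 0.95 p [0.3756 0.1024 0.3948] f [1.3 0.7 0.8] gap 0.0852 gf 0.0
[[-0.9519, 0.3065, 0.0006], [0.3065, 0.9519, 0.0002], [-0.0005, 0.0004, -1.0]]
d [-262.3 -310.9   34.8] r [ 0.0004  0.0005 -0.1283]
```

```bash
python3 -m jog '[{"rx":0,"ry":0,"rz":-0.128,"dx":-262,"dy":-311,"dz":35,"hand":0},{"rx":0,"ry":0,"rz":-0.128,"dx":-262,"dy":-311,"dz":35,"hand":0},{"rx":0,"ry":0,"rz":-0.128,"dx":-262,"dy":-311,"dz":35,"hand":0},{"rx":0,"ry":0,"rz":-0.128,"dx":-262,"dy":-311,"dz":35,"hand":0},{"rx":0,"ry":0,"rz":-0.128,"dx":-262,"dy":-311,"dz":35,"hand":0},{"rx":0,"ry":0,"rz":-0.128,"dx":-262,"dy":-311,"dz":35,"hand":0},{"rx":0,"ry":0,"rz":-0.128,"dx":-262,"dy":-311,"dz":35,"hand":0},{"rx":0,"ry":0,"rz":-0.128,"dx":-262,"dy":-311,"dz":35,"hand":0}]'; python3 - <<'E'
from h import *
st();c=snap('wrist','w1')
im=cv2.imread('pics/w1.png');cv2.imwrite('pics/w1b.png',cv2.resize(im,(800,600),interpolation=cv2.INTER_CUBIC))
E
```

```text
clock: 1.75
tcp_pos: [0.5244, -0.261, 0.3604]
ee_rot: [-0.0, 0.092, 0.996, 0.0]
wrist_force: [0.9, -0.3, 0.9]
finger_gap: 0.0856
gripper_force: 0.0
t 1.75 p [ 0.5244 -0.261   0.3604] f [ 0.9 -0.3  0.9] gap 0.0856 gf 0.0
[[-0.9831, 0.1831, -0.0003], [0.1831, 0.9831, 0.0004], [0.0004, 0.0003, -1.0]]
```

View pics/w1b.png

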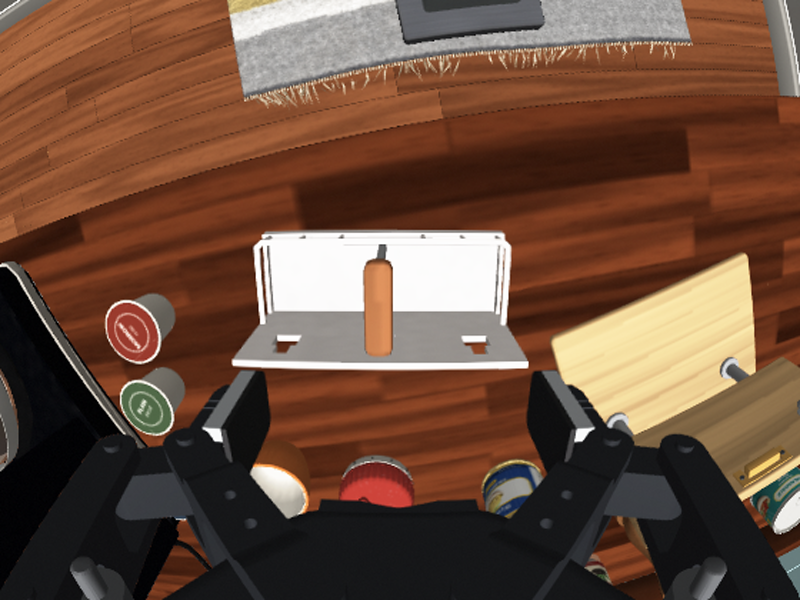

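Wrist view: the grip spans (378,262) to (377,354) and the plate's top edge runs (234,364) to (527,367). The stud heads are near (731,368) and (618,424), with the catch at (765,465).

```bash
python3 - <<'E'
from h import *
c=load('w1');k=1/1.42857;s=load('side0');t=load('top0')
a=atz(c,378*k,260*k,.09);b=atz(c,377.5*k,354*k,.09);print('grip',a,b,(a+b)/2,np.degrees(np.arctan2(*(b-a)[[1,0]])))
l=atz(c,527*k,367*k,.094);r=atz(c,234*k,366*k,.094);d=l-r
print('plate',l,r,(l+r)/2,np.linalg.norm(d),np.degrees(np.arctan2(-d[0],d[1])))
X,e=tri((s,320,169.5),(t,363.9,238),(c,378*k,306*k));print('grip3',X,e)
for n,o in dict(R=[(s,267,179.2),(t,310,191.7),(c,619*k,423*k)],L=[(s,261,203),(t,272.5,199.5),(c,730*k,367*k)],C=[(s,262.5,185.5),(t,291.5,192.8),(c,765*k,464*k)]).items():
    X,e=tri(*o);print(n,X,e)
X=(a+b)/2;X=X.copy();X[2]=.081
go([X[0],X[1],.236],169.5)
E
```

```text
grip [ 0.5039516  -0.26847216  0.09      ] [ 0.55677729 -0.2793355   0.09      ] [ 0.53036444 -0.27390383  0.09      ] -11.620581595166668
plate [ 0.57970508 -0.19656016  0.094     ] [ 0.54874614 -0.36352936  0.094     ] [ 0.56422561 -0.28004476  0.094     ] 0.16981510455847618 -10.504319557341208
grip3 [ 0.53048256 -0.27416826  0.0819204 ] [np.float64(1.4), np.float64(0.5), np.float64(1.0)]
R [ 0.67422184 -0.11965747  0.08271119] [np.float64(20.4), np.float64(15.9), np.float64(24.0)]
L [ 0.65463182 -0.00537484  0.07140734] [np.float64(19.9), np.float64(21.1), np.float64(21.1)]
C [ 0.665589   -0.04177309  0.14475522] [np.float64(1.6), np.float64(0.7), np.float64(2.0)]
d [ -6.6  -6.2 120.4] r [-0.0009 -0.0042 -0.0051]
```

```bash
python3 -m jog '[{"rx":0,"ry":0,"rz":0,"dx":-6.5,"dy":-12,"dz":40,"hand":0},{"rx":0,"ry":0,"rz":0,"dx":-6.5,"dy":-12,"dz":75,"hand":0},{"rx":0,"ry":0,"rz":0,"dx":-6.5,"dy":-12,"dz":75,"hand":0}]'; python3 - <<'E'
from h import *
st();go([.5304,-.274,.237],169.5)
c=load('w1')
for p in([.6485,.0157,.1187],[.6731,-.1018,.1222]):print(np.array(proj(c,p))*1.42857)
E
```

```text
clock: 2.1
tcp_pos: [0.5271, -0.2715, 0.2795]
ee_rot: [-0.005, 0.092, 0.996, 0.003]
wrist_force: [-2.1, -0.1, -1.3]
finger_gap: 0.0854
gripper_force: 0.0
t 2.1 p [ 0.5271 -0.2715  0.2795] f [-2.1 -0.1 -1.3] gap 0.0854 gf 0.0
[[-0.983, 0.1834, -0.0101], [0.1834, 0.983, 0.0062], [0.0111, 0.0042, -0.9999]]
d [-4.2 -2.  42.4] r [ 0.0042 -0.0111 -0.0012]
[802.53164036 398.7396884 ]
[676.83722796 477.46937628]
```

```bash
python3 -m jog '[{"rx":0,"ry":0,"rz":0,"dx":-1,"dy":-1,"dz":30,"hand":0},{"rx":0,"ry":0,"rz":0,"dx":-1,"dy":-1,"dz":45,"hand":0},{"rx":0,"ry":0,"rz":0,"dx":-1,"dy":-1,"dz":45,"hand":0},{"rx":0,"ry":0,"rz":0,"dx":-1,"dy":-1,"dz":45,"hand":0}]'; python3 - <<'E'
from h import *
st();go([.5304,-.274,.237],169.5)
E
```

```text
clock: 2.5
tcp_pos: [0.5294, -0.2729, 0.2425]
ee_rot: [0.001, 0.092, 0.996, -0.0]
wrist_force: [-0.4, 0.1, 1.4]
finger_gap: 0.0855
gripper_force: 0.0
t 2.5 p [ 0.5294 -0.2729  0.2425] f [-0.4  0.1  1.4] gap 0.0855 gf 0.0
[[-0.9832, 0.1824, 0.0012], [0.1824, 0.9832, -0.0006], [-0.0013, -0.0004, -1.0]]
d [-1.2 -0.9  5.5] r [-0.0004  0.0013 -0.0002]
```

```bash
python3 -m jog '[{"rx":0,"ry":0,"rz":0,"dx":-1,"dy":-1,"dz":5,"hand":0},{"rx":0,"ry":0,"rz":0,"dx":-1,"dy":-1,"dz":5,"hand":1},{"rx":0,"ry":0,"rz":0,"dx":-1,"dy":-1,"dz":5,"hand":1},{"rx":0,"ry":0,"rz":0,"dx":-1,"dy":-1,"dz":5,"hand":1},{"rx":0,"ry":0,"rz":0,"dx":-1,"dy":-1,"dz":5,"hand":1},{"rx":0,"ry":0,"rz":0,"dx":-1,"dy":-1,"dz":5,"hand":1},{"rx":0,"ry":0,"rz":0,"dx":-1,"dy":-1,"dz":5,"hand":1},{"rx":0,"ry":0,"rz":0,"dx":-1,"dy":-1,"dz":5,"hand":1}]'; python3 - <<'E'
from h import *
st()
E
```

```text
clock: 3.3
tcp_pos: [0.5299, -0.2742, 0.2364]
ee_rot: [0.0, 0.092, 0.996, -0.0]
wrist_force: [-1.1, 0.5, 2.3]
finger_gap: 0.0154
gripper_force: 59.8
t 3.3 p [ 0.5299 -0.2742  0.2364] f [-1.1  0.5  2.3] gap 0.0154 gf 59.8
[[-0.9831, 0.1828, 0.0004], [0.1828, 0.9831, -0.0002], [-0.0004, -0.0001, -1.0]]
```

```bash
python3 -m jog '[{"rx":0,"ry":0,"rz":0,"dx":0,"dy":0,"dz":-20,"hand":1},{"rx":0,"ry":0,"rz":0,"dx":0,"dy":0,"dz":-50,"hand":1},{"rx":0,"ry":0,"rz":0,"dx":0,"dy":0,"dz":-62,"hand":1},{"rx":0,"ry":0,"rz":0,"dx":0,"dy":0,"dz":-62,"hand":1}]'; python3 - <<'E'
from h import *
st();go([.56,-.063,.297],191.5)
E
```

```text
clock: 3.7
tcp_pos: [0.5302, -0.2743, 0.2996]
ee_rot: [0.002, 0.092, 0.996, -0.001]
wrist_force: [0.4, -0.3, -4.1]
finger_gap: 0.0149
gripper_force: 59.1
t 3.7 p [ 0.5302 -0.2743  0.2996] f [ 0.4 -0.3 -4.1] gap 0.0149 gf 59.1
[[-0.9832, 0.1828, 0.003], [0.1827, 0.9832, -0.0017], [-0.0033, -0.0011, -1.0]]
d [  9.3 213.2   2.4] r [-0.0017  0.003  -0.3845]
```

```bash
python3 -m jog '[{"rx":0,"ry":0,"rz":-0.08,"dx":2,"dy":45,"dz":0,"hand":1},{"rx":0,"ry":0,"rz":-0.16,"dx":5,"dy":90,"dz":0,"hand":1},{"rx":0,"ry":0,"rz":-0.24,"dx":7,"dy":135,"dz":0,"hand":1},{"rx":0,"ry":0,"rz":-0.32,"dx":9,"dy":180,"dz":0,"hand":1},{"rx":0,"ry":0,"rz":-0.384,"dx":9,"dy":213,"dz":0,"hand":1},{"rx":0,"ry":0,"rz":-0.384,"dx":9,"dy":213,"dz":0,"hand":1},{"rx":0,"ry":0,"rz":-0.384,"dx":9,"dy":213,"dz":0,"hand":1}]'; python3 - <<'E'
from h import *
st();c=snap('wrist','w2')
im=cv2.imread('pics/w2.png');cv2.imwrite('pics/w2b.png',cv2.resize(im[150:390,60:500],(800,436),interpolation=cv2.INTER_CUBIC))
E
```

```text
clock: 4.4
tcp_pos: [0.5597, -0.0626, 0.2961]
ee_rot: [-0.001, -0.1, 0.995, 0.0]
wrist_force: [-0.0, -1.5, -3.4]
finger_gap: 0.0149
gripper_force: 59.5
t 4.4 p [ 0.5597 -0.0626  0.2961] f [-0.  -1.5 -3.4] gap 0.0149 gf 59.5
[[-0.9798, -0.1998, -0.0028], [-0.1998, 0.9798, 0.0002], [0.0027, 0.0008, -1.0]]
```

View pics/w2b.png

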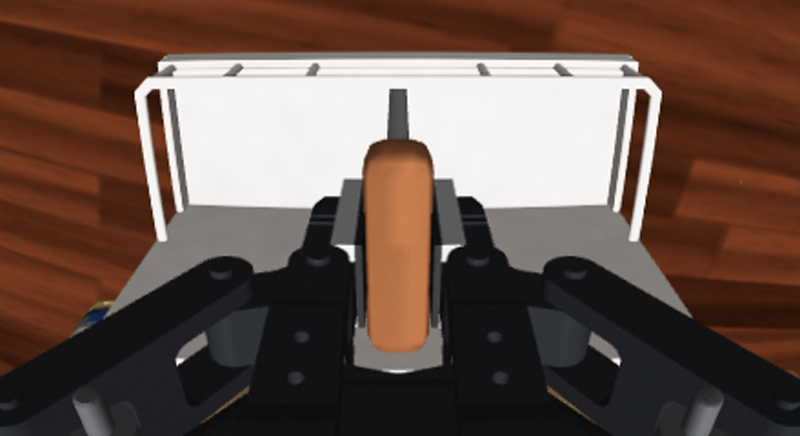

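```bash
python3 - <<'E'
from h import *
c=load('w2');f=lambda u,v,z:atz(c,60+u/1.8182,150+v/1.8182,z)
T=R(c['s']['ee_rot']);p=np.array(c['s']['tcp_pos'])
for q in((398,143,.149),(398,350,.149)):print(T.T@(f(*q)-p))
go([.616,.1775,.42],191.5)
E
```

```text
[ 0.02898091 -0.00092883  0.14721042]
[-0.02690216 -0.00090988  0.14705809]
d [-102.7  225.  -123.7] r [ 0.0006 -0.0024 -0.001 ]
```

```bash
python3 -m jog '[{"rx":0,"ry":0,"rz":0,"dx":0,"dy":0,"dz":-50,"hand":1},{"rx":0,"ry":0,"rz":0,"dx":0,"dy":0,"dz":-100,"hand":1},{"rx":0,"ry":0,"rz":0,"dx":-20,"dy":30,"dz":-124,"hand":1},{"rx":0,"ry":0,"rz":0,"dx":-50,"dy":75,"dz":-124,"hand":1},{"rx":0,"ry":0,"rz":0,"dx":-80,"dy":120,"dz":-124,"hand":1},{"rx":0,"ry":0,"rz":0,"dx":-100,"dy":165,"dz":-124,"hand":1},{"rx":0,"ry":0,"rz":0,"dx":-103,"dy":210,"dz":-124,"hand":1},{"rx":0,"ry":0,"rz":0,"dx":-103,"dy":224,"dz":-124,"hand":1}]'; python3 - <<'E'
from h import *
st();c=snap('wrist','w3')
im=cv2.imread('pics/w3.png');cv2.imwrite('pics/w3b.png',cv2.resize(im[100:370,0:360],(800,600),interpolation=cv2.INTER_CUBIC))
E
```

```text
clock: 5.25
tcp_pos: [0.6164, 0.1799, 0.4203]
ee_rot: [-0.001, -0.101, 0.995, 0.001]
wrist_force: [-0.3, -0.7, -3.3]
finger_gap: 0.0149
gripper_force: 59.6
t 5.25 p [0.6164 0.1799 0.4203] f [-0.3 -0.7 -3.3] gap 0.0149 gf 59.6
[[-0.9796, -0.2011, -0.0024], [-0.2011, 0.9796, 0.0009], [0.0021, 0.0013, -1.0]]
```

View pics/w3b.png

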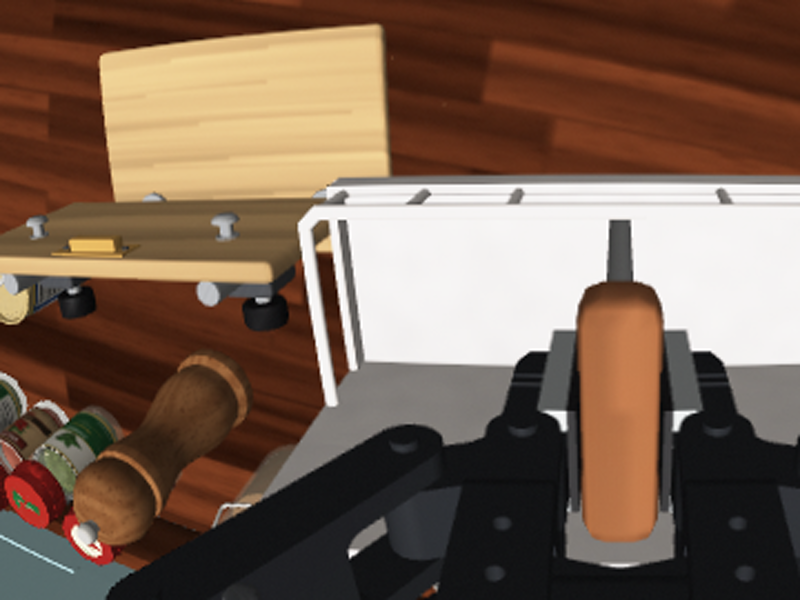

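```bash
cat > fit.py <<'E'
from h import *
from scipy.optimize import least_squares
s=load('side0');t=load('top0');w=load('w3')
W=lambda u,v:(u/2.2222,100+v/2.2222)
P=dict(L=(.012,.06,0,1),Rr=(.012,-.06,0,1),Lb=(.02,.06,0,1),Rb=(.02,-.06,0,1),C=(.014,0,.021,1),FL=(-.065,.1,.012,0),FR=(-.065,-.1,.012,0),BL=(.02,.098,.034,1))
O=[(w,'L',*W(226,219)),(w,'Rr',*W(37,220)),(w,'Lb',*W(226,239)),(w,'Rb',*W(37,236)),(w,'C',*W(95,240)),(w,'FR',*W(100,58)),(w,'FL',*W(381,28)),(w,'BL',*W(272,264)),
 (t,'L',272.5,199.5),(t,'Rr',310,191.7),(t,'C',291.5,192.8),(s,'L',261,203),(s,'Rr',267,179.2),(s,'C',262.5,185.5),(s,'FL',282,238),(s,'FR',290,199)]
def wp(q,n):
    x,y,a,h=q;p=P[n];return np.array([x+p[0]*np.cos(a)-p[1]*np.sin(a),y+p[0]*np.sin(a)+p[1]*np.cos(a),p[2]+p[3]*h])
def fit(O):
    f=lambda q:np.ravel([(np.array(proj(c,wp(q,n)))-(u,v)) for c,n,u,v in O])
    r=least_squares(f,[.65,-.045,.2,.12],loss='soft_l1',x_scale=[.01,.01,.1,.01]);return r.x,f(r.x).reshape(-1,2)
if __name__=='__main__':
    for o in(O,O[:8],O[8:]):
        q,e=fit(o);print(np.round(q,4),np.degrees(q[2]),'board',q[:2]+.02*np.array([np.cos(q[2]),np.sin(q[2])]));print(np.round(e,1).tolist())
E
python3 fit.py
```

```text
[ 0.6505 -0.0448  0.1987  0.1231] 11.387423676923873 board [ 0.67007719 -0.04087566]
[[0.0, 0.3], [-0.1, 0.4], [1.2, -0.5], [1.2, 0.2], [0.0, -0.9], [-1.8, -1.9], [0.4, -1.9], [-0.7, 0.7], [-0.1, -0.5], [-0.1, -0.3], [-0.0, 0.3], [-1.0, -1.1], [-0.4, -0.2], [0.3, -0.3], [-1.4, -0.9], [-0.9, -1.0]]
[ 0.6509 -0.0452  0.1986  0.1226] 11.377283262520454 board [ 0.67049539 -0.04120601]
[[-0.1, 0.6], [-0.1, 0.6], [1.1, -0.3], [1.2, 0.4], [0.0, -0.7], [-2.0, -1.6], [0.1, -1.5], [-0.9, 0.9]]
[ 0.6486 -0.0444  0.2021  0.1226] 11.578662204153707 board [ 0.66815482 -0.04038927]
[[-0.2, 0.2], [-0.3, 0.3], [-0.2, 0.9], [-0.5, -0.8], [-0.0, 0.1], [0.7, 0.1], [-0.8, -0.7], [-0.6, -0.8]]
```

```bash
python3 - <<'E'
from h import *
go([.5808,-.059,.42],191.4);go([.5808,-.059,.2974],191.4)
E
```

```text
d [  82.8 -227.4    0.4] r [ 0.0015 -0.002   0.0044]
d [  82.6 -227.5  123. ] r [ 0.0015 -0.002   0.0044]
```

```bash
python3 -m jog '[{"rx":0,"ry":0,"rz":0.004,"dx":40,"dy":-30,"dz":0,"hand":1},{"rx":0,"ry":0,"rz":0.004,"dx":75,"dy":-65,"dz":0,"hand":1},{"rx":0,"ry":0,"rz":0.004,"dx":83,"dy":-110,"dz":0,"hand":1},{"rx":0,"ry":0,"rz":0.004,"dx":83,"dy":-155,"dz":0,"hand":1},{"rx":0,"ry":0,"rz":0.004,"dx":83,"dy":-200,"dz":10,"hand":1},{"rx":0,"ry":0,"rz":0.004,"dx":83,"dy":-227,"dz":45,"hand":1},{"rx":0,"ry":0,"rz":0.004,"dx":83,"dy":-227,"dz":90,"hand":1},{"rx":0,"ry":0,"rz":0.004,"dx":83,"dy":-227,"dz":123,"hand":1}]';python3 -m jog '[{"rx":0,"ry":0,"rz":0,"dx":0,"dy":0,"dz":0,"hand":1},{"rx":0,"ry":0,"rz":0,"dx":0,"dy":0,"dz":0,"hand":1},{"rx":0,"ry":0,"rz":0,"dx":0,"dy":0,"dz":0,"hand":1}]'; python3 - <<'E'
from h import *
st();go([.5808,-.059,.2974],191.4)
a=snap('side','s4');b=snap('top','t4')
a=cv2.imread('pics/s4.png');b=cv2.imread('pics/t4.png')
z=lambda i,x,y,w,h,W,H:cv2.resize(i[y:y+h,x:x+w],(W,H),interpolation=cv2.INTER_CUBIC)
cv2.imwrite('pics/c4.png',np.hstack([z(a,220,145,100,120,400,480),z(b,240,170,100,120,400,480)]))
E
```

```text
clock: 6.1
tcp_pos: [0.5791, -0.0653, 0.2955]
ee_rot: [-0.002, -0.095, 0.995, 0.0]
wrist_force: [-0.2, 0.5, -3.2]
finger_gap: 0.0151
gripper_force: 59.5
clock: 6.4
tcp_pos: [0.5806, -0.0627, 0.3021]
ee_rot: [0.002, -0.098, 0.995, -0.001]
wrist_force: [-0.5, -0.2, -2.8]
finger_gap: 0.0149
gripper_force: 59.5
t 6.4 p [ 0.5806 -0.0627  0.3021] f [-0.5 -0.2 -2.8] gap 0.0149 gf 59.5
[[-0.9809, -0.1943, 0.0048], [-0.1943, 0.9809, -0.0009], [-0.0045, -0.0018, -1.0]]
d [-0.8  3.6  4.7] r [-0.0018  0.0045 -0.0034]
```

View pics/c4.png

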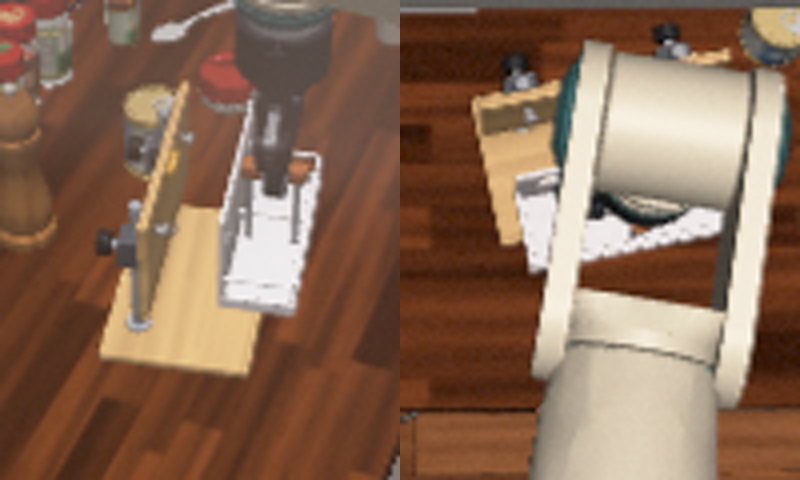

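The side crop shows the caddy upright and parallel to the board, about 60 mm in front of it and about 4 mm high. Correcting that, then closing in.

```bash
python3 -m jog '[{"rx":0,"ry":0,"rz":0,"dx":0,"dy":0,"dz":0,"hand":1},{"rx":0,"ry":0,"rz":0,"dx":0,"dy":0,"dz":0,"hand":1}]';python3 - <<'E'
from h import *
st();go([.6140,-.0523,.2974],191.4)
E
```

```text
clock: 6.7
tcp_pos: [0.5803, -0.0619, 0.3]
ee_rot: [0.001, -0.098, 0.995, -0.0]
wrist_force: [-0.2, 0.8, -2.5]
finger_gap: 0.0154
gripper_force: 59.5
t 6.7 p [ 0.5803 -0.0619  0.3   ] f [-0.2  0.8 -2.5] gap 0.0154 gf 59.5
[[-0.9808, -0.1952, 0.0015], [-0.1952, 0.9808, -0.0002], [-0.0014, -0.0005, -1.0]]
d [-35.    2.9   2.6] r [-0.0005  0.0014 -0.0025]
```

```bash
python3 -m jog '[{"rx":0,"ry":0,"rz":-0.0025,"dx":-10,"dy":3,"dz":2.6,"hand":1},{"rx":0,"ry":0,"rz":-0.0025,"dx":-22,"dy":3,"dz":2.6,"hand":1},{"rx":0,"ry":0,"rz":-0.0025,"dx":-35,"dy":3,"dz":2.6,"hand":1},{"rx":0,"ry":0,"rz":-0.0025,"dx":-35,"dy":3,"dz":2.6,"hand":1},{"rx":0,"ry":0,"rz":-0.0025,"dx":-35,"dy":3,"dz":2.6,"hand":1},{"rx":0,"ry":0,"rz":-0.0025,"dx":-35,"dy":3,"dz":2.6,"hand":1}]';python3 - <<'E'
from h import *
st();go([.6287,-.0493,.2974],191.4)
E
```

```text
clock: 7.3
tcp_pos: [0.6137, -0.0522, 0.2962]
ee_rot: [-0.0, -0.099, 0.995, 0.0]
wrist_force: [0.1, -0.3, -3.0]
finger_gap: 0.0148
gripper_force: 59.6
t 7.3 p [ 0.6137 -0.0522  0.2962] f [ 0.1 -0.3 -3. ] gap 0.0148 gf 59.6
[[-0.9803, -0.1975, -0.0005], [-0.1975, 0.9803, 0.0001], [0.0005, 0.0002, -1.0]]
d [-15.3  -0.1  -1.2] r [ 0.0002 -0.0005 -0.0002]
```

Good. Now the gentle approach to the stud heads (gap about 12, then on).

```bash
python3 -m jog '[{"rx":0,"ry":0,"rz":0,"dx":-7,"dy":0,"dz":-1,"hand":1},{"rx":0,"ry":0,"rz":0,"dx":-14,"dy":0,"dz":-1,"hand":1},{"rx":0,"ry":0,"rz":0,"dx":-14,"dy":0,"dz":-1,"hand":1},{"rx":0,"ry":0,"rz":0,"dx":-14,"dy":0,"dz":-1,"hand":1}]'; python3 -m jog '[{"rx":0,"ry":0,"rz":0,"dx":-1.5,"dy":0,"dz":0,"hand":1},{"rx":0,"ry":0,"rz":0,"dx":-3,"dy":0,"dz":0,"hand":1},{"rx":0,"ry":0,"rz":0,"dx":-3,"dy":0,"dz":0,"hand":1}]'; python3 -m jog '[{"rx":0,"ry":0,"rz":0,"dx":-1,"dy":0,"dz":0,"hand":1},{"rx":0,"ry":0,"rz":0,"dx":-2,"dy":0,"dz":0,"hand":1},{"rx":0,"ry":0,"rz":0,"dx":-2,"dy":0,"dz":0,"hand":1}]'
```

```text
clock: 7.7
tcp_pos: [0.6278, -0.0495, 0.2973]
ee_rot: [-0.0, -0.099, 0.995, 0.0]
wrist_force: [-0.4, -0.2, -3.5]
finger_gap: 0.0147
gripper_force: 59.6
clock: 8.0
tcp_pos: [0.6304, -0.049, 0.2973]
ee_rot: [-0.001, -0.099, 0.995, 0.0]
wrist_force: [-3.9, 0.6, -2.1]
finger_gap: 0.015
gripper_force: 59.6
clock: 8.3
tcp_pos: [0.6324, -0.0486, 0.2973]
ee_rot: [-0.001, -0.099, 0.995, 0.0]
wrist_force: [-6.6, -1.1, -1.8]
finger_gap: 0.0149
gripper_force: 59.7
```

```bash
python3 -m jog '[{"rx":0,"ry":0,"rz":0,"dx":0,"dy":0,"dz":0,"hand":1},{"rx":0,"ry":0,"rz":0,"dx":0,"dy":0,"dz":0,"hand":1}]' | sed -n 2,4p; python3 -c "
from h import *
print(np.round(status.sense()['wrist_torque'],2));st()"; python3 -m jog '[{"rx":0,"ry":0,"rz":0,"dx":-1,"dy":0,"dz":0,"hand":1},{"rx":0,"ry":0,"rz":0,"dx":-1,"dy":0,"dz":0,"hand":1},{"rx":0,"ry":0,"rz":0,"dx":-1,"dy":0,"dz":0,"hand":1}]' | sed -n 2,4p; python3 -c "
from h import *
print(np.round(status.sense()['wrist_torque'],2));st()"
```

```text
tcp_pos: [0.6323, -0.0487, 0.2973]
ee_rot: [-0.001, -0.099, 0.995, 0.0]
wrist_force: [-6.1, -1.4, -2.4]
[-0.13  0.82  0.04]
t 8.5 p [ 0.6323 -0.0487  0.2973] f [-6.1 -1.4 -2.4] gap 0.0146 gf 59.7
[[-0.9804, -0.1972, -0.0014], [-0.1972, 0.9804, -0.0001], [0.0014, 0.0002, -1.0]]
tcp_pos: [0.6332, -0.0484, 0.2973]
ee_rot: [-0.001, -0.099, 0.995, 0.0]
wrist_force: [-7.0, -0.4, -1.9]
[-0.11  1.01 -0.01]
t 8.8 p [ 0.6332 -0.0484  0.2973] f [-7.  -0.4 -1.9] gap 0.0148 gf 59.8
[[-0.9803, -0.1973, -0.0018], [-0.1973, 0.9803, -0.0], [0.0018, 0.0003, -1.0]]
```

```bash
python3 -m jog '[{"rx":0,"ry":0,"rz":0,"dx":-0.5,"dy":0,"dz":0,"hand":1},{"rx":0,"ry":0,"rz":0,"dx":-1,"dy":0,"dz":0,"hand":1},{"rx":0,"ry":0,"rz":0,"dx":-1,"dy":0,"dz":0,"hand":1}]' | sed -n 2,4p; python3 -m jog '[{"rx":0,"ry":0,"rz":0,"dx":-0.5,"dy":0,"dz":0,"hand":1},{"rx":0,"ry":0,"rz":0,"dx":-1,"dy":0,"dz":0,"hand":1},{"rx":0,"ry":0,"rz":0,"dx":-1,"dy":0,"dz":0,"hand":1}]' | sed -n 2,4p;python3 -c "
from h import *
print(np.round(status.sense()['wrist_torque'],2));st()"
```

```text
tcp_pos: [0.6342, -0.0483, 0.2973]
ee_rot: [-0.001, -0.099, 0.995, 0.0]
wrist_force: [-8.9, -0.7, -1.3]
tcp_pos: [0.6351, -0.0481, 0.2973]
ee_rot: [-0.001, -0.099, 0.995, 0.0]
wrist_force: [-8.5, -0.4, -1.5]
[-0.09  1.22  0.05]
t 9.4 p [ 0.6351 -0.0481  0.2973] f [-8.5 -0.4 -1.5] gap 0.0151 gf 59.9
[[-0.9804, -0.1971, -0.0026], [-0.1971, 0.9804, -0.0001], [0.0026, 0.0004, -1.0]]
```

```bash
python3 -m jog '[{"rx":0,"ry":0,"rz":0,"dx":-0.6,"dy":0,"dz":0,"hand":1},{"rx":0,"ry":0,"rz":0,"dx":-0.6,"dy":0,"dz":0,"hand":1},{"rx":0,"ry":0,"rz":0,"dx":-0.6,"dy":0,"dz":0,"hand":1}]' | sed -n 2,4p; python3 -m jog '[{"rx":0,"ry":0,"rz":0,"dx":0,"dy":0,"dz":1,"hand":1},{"rx":0,"ry":0,"rz":0,"dx":0,"dy":0,"dz":2,"hand":1},{"rx":0,"ry":0,"rz":0,"dx":0,"dy":0,"dz":3,"hand":1},{"rx":0,"ry":0,"rz":0,"dx":0,"dy":0,"dz":3,"hand":1}]' | sed -n 2,4p;python3 -c "
from h import *
print(np.round(status.sense()['wrist_torque'],2));st()"
```

```text
tcp_pos: [0.6356, -0.048, 0.2973]
ee_rot: [-0.001, -0.099, 0.995, 0.0]
wrist_force: [-8.8, -2.0, -0.5]
tcp_pos: [0.6356, -0.0482, 0.295]
ee_rot: [-0.001, -0.099, 0.995, -0.0]
wrist_force: [-10.7, -1.1, 2.6]
[-0.21  1.59  0.1 ]
t 10.1 p [ 0.6356 -0.0482  0.295 ] f [-10.7  -1.1   2.6] gap 0.0149 gf 60.5
[[-0.9804, -0.1972, -0.0022], [-0.1972, 0.9804, -0.0005], [0.0023, -0.0001, -1.0]]
```

```bash
python3 -m jog '[{"rx":0,"ry":0,"rz":0,"dx":0,"dy":0,"dz":1,"hand":1},{"rx":0,"ry":0,"rz":0,"dx":0,"dy":0,"dz":2,"hand":1},{"rx":0,"ry":0,"rz":0,"dx":0,"dy":0,"dz":3,"hand":1},{"rx":0,"ry":0,"rz":0,"dx":0,"dy":0,"dz":3,"hand":1}]' | sed -n 2,4p;python3 -c "
from h import *
print(np.round(status.sense()['wrist_torque'],2));st()"
```

```text
tcp_pos: [0.6356, -0.0483, 0.2921]
ee_rot: [-0.001, -0.099, 0.995, -0.0]
wrist_force: [-11.1, -2.3, 3.2]
[-0.27  1.59  0.17]
t 10.5 p [ 0.6356 -0.0483  0.2921] f [-11.1  -2.3   3.2] gap 0.0146 gf 60.5
[[-0.9804, -0.1971, -0.0021], [-0.1971, 0.9804, -0.0007], [0.0022, -0.0003, -1.0]]
```

```bash
python3 -m jog '[{"rx":0,"ry":0,"rz":0,"dx":0,"dy":0,"dz":1.5,"hand":1},{"rx":0,"ry":0,"rz":0,"dx":0,"dy":0,"dz":3,"hand":1},{"rx":0,"ry":0,"rz":0,"dx":0,"dy":0,"dz":4.5,"hand":1},{"rx":0,"ry":0,"rz":0,"dx":0,"dy":0,"dz":6,"hand":1},{"rx":0,"ry":0,"rz":0,"dx":0,"dy":0,"dz":6,"hand":1}]' | sed -n 2,4p;python3 -m jog '[{"rx":0,"ry":0,"rz":0,"dx":0,"dy":0,"dz":1,"hand":1},{"rx":0,"ry":0,"rz":0,"dx":0,"dy":0,"dz":2,"hand":1},{"rx":0,"ry":0,"rz":0,"dx":0,"dy":0,"dz":3,"hand":1},{"rx":0,"ry":0,"rz":0,"dx":0,"dy":0,"dz":3,"hand":1}]' | sed -n 2,4p;python3 -c "
from h import *
print(np.round(status.sense()['wrist_torque'],2));st()"
```

```text
tcp_pos: [0.6356, -0.0483, 0.2859]
ee_rot: [-0.001, -0.099, 0.995, -0.0]
wrist_force: [-10.4, -1.8, 2.8]
tcp_pos: [0.6356, -0.0483, 0.2828]
ee_rot: [-0.001, -0.099, 0.995, -0.0]
wrist_force: [-9.1, -2.2, 0.9]
[-0.27  1.33  0.15]
t 11.4 p [ 0.6356 -0.0483  0.2828] f [-9.1 -2.2  0.9] gap 0.0145 gf 60.3
[[-0.9804, -0.197, -0.0022], [-0.197, 0.9804, -0.0007], [0.0023, -0.0003, -1.0]]
```

Close to the end; small steps now, watching for the catch release and the bottom stop.

```bash
for i in 1; do python3 -m jog '[{"rx":0,"ry":0,"rz":0,"dx":0,"dy":0,"dz":1,"hand":1},{"rx":0,"ry":0,"rz":0,"dx":0,"dy":0,"dz":1,"hand":1}]' | sed -n 2,4p; python3 -m jog '[{"rx":0,"ry":0,"rz":0,"dx":0,"dy":0,"dz":1,"hand":1},{"rx":0,"ry":0,"rz":0,"dx":0,"dy":0,"dz":1,"hand":1}]' | sed -n 2,4p;  done
```

```text
tcp_pos: [0.6356, -0.0483, 0.282]
ee_rot: [-0.001, -0.099, 0.995, -0.0]
wrist_force: [-10.5, -1.4, 1.0]
tcp_pos: [0.6356, -0.0483, 0.281]
ee_rot: [-0.001, -0.099, 0.995, -0.0]
wrist_force: [-9.9, -3.2, 2.9]
```

```bash
for i in 1; do python3 -m jog '[{"rx":0,"ry":0,"rz":0,"dx":0,"dy":0,"dz":1,"hand":1},{"rx":0,"ry":0,"rz":0,"dx":0,"dy":0,"dz":1,"hand":1}]' | sed -n 2,4p; python3 -m jog '[{"rx":0,"ry":0,"rz":0,"dx":0,"dy":0,"dz":1,"hand":1},{"rx":0,"ry":0,"rz":0,"dx":0,"dy":0,"dz":1,"hand":1}]' | sed -n 2,4p;  done
```

```text
tcp_pos: [0.6356, -0.0482, 0.2806]
ee_rot: [-0.001, -0.099, 0.995, -0.0]
wrist_force: [-12.2, -1.7, 5.1]
tcp_pos: [0.6355, -0.0482, 0.2805]
ee_rot: [-0.001, -0.099, 0.995, -0.0]
wrist_force: [-15.0, -2.1, 8.5]
```

```bash
python3 -m jog '[{"rx":0,"ry":0,"rz":0,"dx":1,"dy":0,"dz":0,"hand":1},{"rx":0,"ry":0,"rz":0,"dx":1,"dy":0,"dz":0,"hand":1}]' | sed -n 2,4p; python3 -m jog '[{"rx":0,"ry":0,"rz":0,"dx":1,"dy":0,"dz":0,"hand":1},{"rx":0,"ry":0,"rz":0,"dx":1,"dy":0,"dz":0,"hand":1}]' | sed -n 2,4p; python3 - <<'E'
from h import *
print(np.round(status.sense()['wrist_torque'],2));st()
c=snap('side','s5');a=cv2.imread('pics/s5.png')
cv2.imwrite('pics/c5.png',cv2.resize(a[155:235,230:310],(600,600),interpolation=cv2.INTER_CUBIC))
E
```

```text
tcp_pos: [0.635, -0.0483, 0.2805]
ee_rot: [0.001, -0.099, 0.995, -0.0]
wrist_force: [-8.7, -0.4, 7.3]
tcp_pos: [0.6345, -0.0483, 0.2804]
ee_rot: [0.002, -0.099, 0.995, -0.0]
wrist_force: [-2.3, -2.0, 7.1]
[-0.08  0.38  0.11]
t 12.6 p [ 0.6345 -0.0483  0.2804] f [-2.3 -2.   7.1] gap 0.015 gf 60.8
[[-0.9803, -0.1975, 0.0039], [-0.1975, 0.9803, -0.0005], [-0.0038, -0.0013, -1.0]]
```

View pics/c5.png

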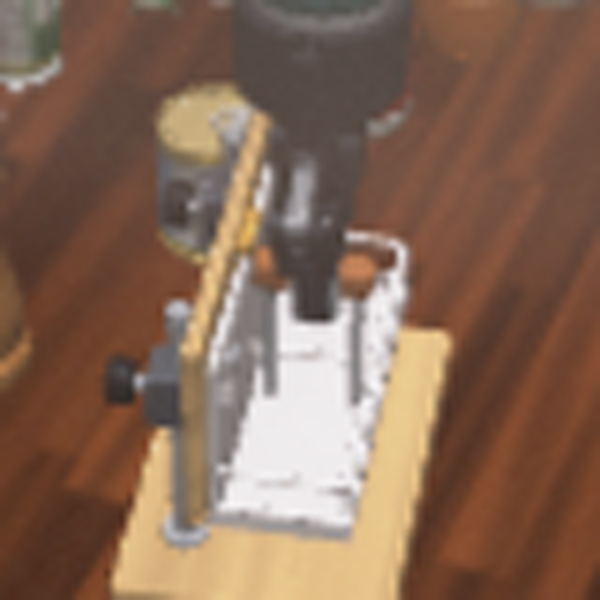

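The side crop shows the plate against the board with brass visible above its top edge at (250,230). The push force vanished when I backed off, so the catch looks to be out. Next: unload, release, and check.

```bash
python3 -m jog '[{"rx":0,"ry":0,"rz":0,"dx":0.4,"dy":0,"dz":-1.5,"hand":1},{"rx":0,"ry":0,"rz":0,"dx":0.4,"dy":0,"dz":-1.5,"hand":1}]' | sed -n 2,4p; python3 -m jog '[{"rx":0,"ry":0,"rz":0,"dx":0,"dy":0,"dz":0,"hand":0.3},{"rx":0,"ry":0,"rz":0,"dx":0,"dy":0,"dz":0,"hand":0.3},{"rx":0,"ry":0,"rz":0,"dx":0,"dy":0,"dz":0,"hand":0.3},{"rx":0,"ry":0,"rz":0,"dx":0,"dy":0,"dz":0,"hand":0.3},{"rx":0,"ry":0,"rz":0,"dx":0,"dy":0,"dz":-30,"hand":0.3},{"rx":0,"ry":0,"rz":0,"dx":0,"dy":0,"dz":-70,"hand":0.3},{"rx":0,"ry":0,"rz":0,"dx":20,"dy":0,"dz":-110,"hand":0},{"rx":0,"ry":0,"rz":0,"dx":40,"dy":0,"dz":-130,"hand":0}]'
python3 - <<'E'
from h import *
st();c=snap('wrist','w6')
im=cv2.imread('pics/w6.png');cv2.imwrite('pics/w6b.png',cv2.resize(im[130:340,130:430],(800,560),interpolation=cv2.INTER_CUBIC))
E
```

```text
tcp_pos: [0.634, -0.0483, 0.2804]
ee_rot: [0.001, -0.099, 0.995, -0.0]
wrist_force: [0.9, -0.1, 1.8]
clock: 13.65
tcp_pos: [0.594, -0.0562, 0.4141]
ee_rot: [0.003, -0.099, 0.995, -0.001]
wrist_force: [0.9, -0.6, 0.6]
finger_gap: 0.0846
gripper_force: 0.0
t 13.65 p [ 0.594  -0.0562  0.4141] f [ 0.9 -0.6  0.6] gap 0.0846 gf 0.0
[[-0.9802, -0.1977, 0.0055], [-0.1977, 0.9803, -0.0007], [-0.0052, -0.0018, -1.0]]
```

View pics/w6b.png

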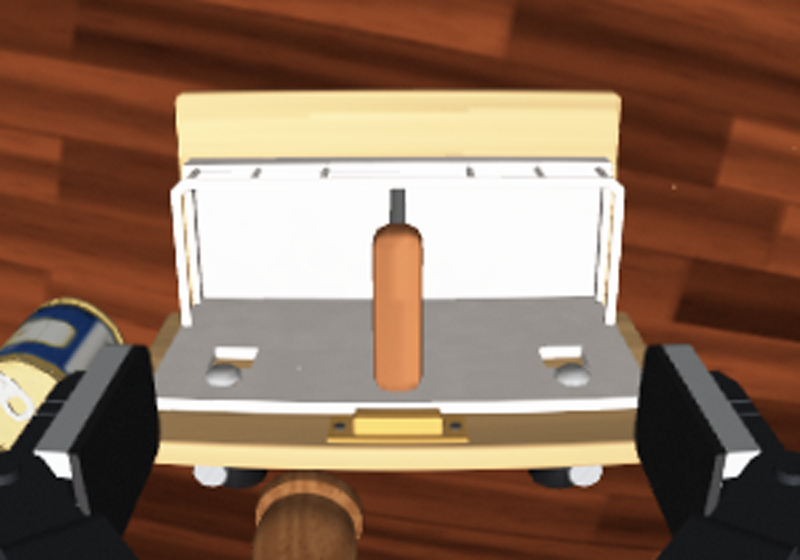

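The wrist crop shows the caddy hanging with both studs at the top of their slots, (223,374) and (571,374), and the brass catch out over the plate's top edge at (398,424). Now the shaker.

```bash
python3 - <<'E'
from h import *
t=load('top0');s=load('side0')
print(tri((t,148,242),(s,246.5,320)),tri((t,212,255.5),(s,289,267)))
go([.527,.315,.39],230)
E
```

```text
(array([0.5258872 , 0.40971418, 0.07569999]), [np.float64(1.5), np.float64(1.5)]) (array([0.48025464, 0.2064134 , 0.08351297]), [np.float64(0.7), np.float64(0.7)])
d [ -9.  377.4  26.2] r [-0.0061  0.0067 -0.6744]
```

```bash
python3 -m jog '[{"rx":0,"ry":0,"rz":-0.08,"dx":0,"dy":47,"dz":5,"hand":0},{"rx":0,"ry":0,"rz":-0.16,"dx":0,"dy":94,"dz":5,"hand":0},{"rx":0,"ry":0,"rz":-0.24,"dx":0,"dy":141,"dz":5,"hand":0},{"rx":0,"ry":0,"rz":-0.32,"dx":-3,"dy":188,"dz":10,"hand":0},{"rx":0,"ry":0,"rz":-0.40,"dx":-5,"dy":235,"dz":15,"hand":0},{"rx":0,"ry":0,"rz":-0.48,"dx":-7,"dy":282,"dz":20,"hand":0},{"rx":0,"ry":0,"rz":-0.56,"dx":-9,"dy":329,"dz":26,"hand":0},{"rx":0,"ry":0,"rz":-0.64,"dx":-9,"dy":370,"dz":26,"hand":0}]'
python3 -m jog '[{"rx":0,"ry":0,"rz":0,"dx":0,"dy":0,"dz":0,"hand":0},{"rx":0,"ry":0,"rz":0,"dx":0,"dy":0,"dz":0,"hand":0},{"rx":0,"ry":0,"rz":0,"dx":0,"dy":0,"dz":0,"hand":0}]'
python3 - <<'E'
from h import *
st();c=snap('wrist','w7')
print(proj(c,[.527,.315,.09]),proj(c,[.527,.315,.0]))
im=cv2.imread('pics/w7.png');cv2.imwrite('pics/w7b.png',cv2.resize(im[130:340,130:430],(800,560),interpolation=cv2.INTER_CUBIC))
E
```

```text
clock: 14.5
tcp_pos: [0.5295, 0.3105, 0.3825]
ee_rot: [-0.001, -0.409, 0.913, 0.0]
wrist_force: [1.1, -0.7, 0.9]
finger_gap: 0.0853
gripper_force: 0.0
clock: 14.8
tcp_pos: [0.5306, 0.3075, 0.3838]
ee_rot: [-0.0, -0.407, 0.914, -0.0]
wrist_force: [-0.1, -0.3, -1.0]
finger_gap: 0.0856
gripper_force: 0.0
t 14.8 p [0.5306 0.3075 0.3838] f [-0.1 -0.3 -1. ] gap 0.0856 gf 0.0
[[-0.6695, -0.7428, -0.0], [-0.7428, 0.6695, -0.0003], [0.0002, -0.0002, -1.0]]
(np.float64(289.5029014717154), np.float64(202.7349584838402)) (np.float64(286.9226787568971), np.float64(179.74299521330772))
```

View pics/w7b.png

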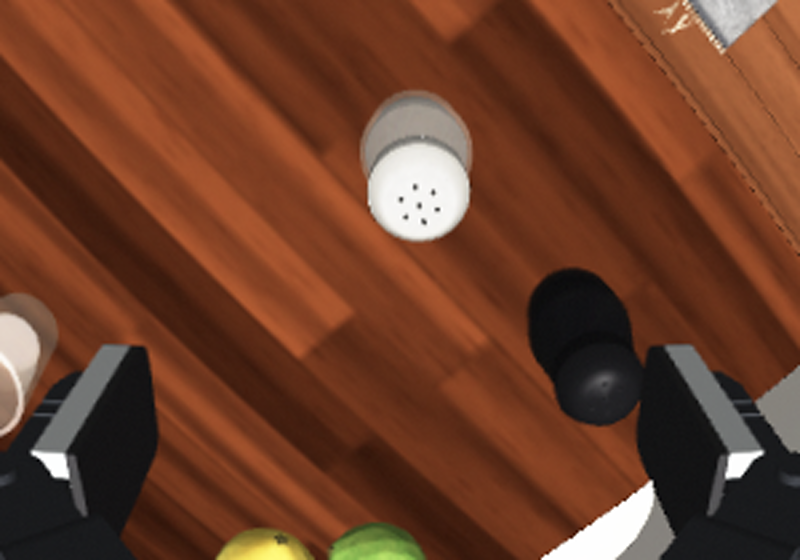

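The wrist crop shows the grey-capped clear shaker, cap holes at (419,203) and foot at about (415,145). The black one, at (590,370), is well clear.

```bash
python3 - <<'E'
from h import *
c=load('w7');t=load('top0');s=load('side0')
print(atz(c,287.1,206.1,.09),atz(c,130+415/2.667,130+146/2.667,0.003),tri((c,287.1,206.1),(t,177.5,240.2),(s,260.2,289)))
X=atz(c,287.1,206.1,.09)
go([X[0],X[1],.211],228)
E
```

```text
[0.53045719 0.31585715 0.09      ] [0.53144287 0.31770132 0.003     ] (array([0.52842144, 0.31456863, 0.09087578]), [np.float64(2.1), np.float64(1.2), np.float64(1.1)])
d [ -6.2   6.  173. ] r [-0.0002  0.     -0.001 ]
```

```bash
python3 -m jog '[{"rx":0,"ry":0,"rz":0,"dx":-6,"dy":6,"dz":30,"hand":0},{"rx":0,"ry":0,"rz":0,"dx":-6,"dy":6,"dz":70,"hand":0},{"rx":0,"ry":0,"rz":0,"dx":-6,"dy":6,"dz":110,"hand":0},{"rx":0,"ry":0,"rz":0,"dx":-6,"dy":6,"dz":145,"hand":0},{"rx":0,"ry":0,"rz":0,"dx":-6,"dy":6,"dz":165,"hand":0},{"rx":0,"ry":0,"rz":0,"dx":-6,"dy":6,"dz":172,"hand":0},{"rx":0,"ry":0,"rz":0,"dx":-6,"dy":6,"dz":172,"hand":0},{"rx":0,"ry":0,"rz":0,"dx":-6,"dy":6,"dz":172,"hand":0}]'
python3 -c "
from h import *
go([.5303,.316,.211],228)"
```

```text
clock: 15.65
tcp_pos: [0.5305, 0.3165, 0.2138]
ee_rot: [0.001, -0.407, 0.914, 0.0]
wrist_force: [-0.6, 0.1, 0.4]
finger_gap: 0.0852
gripper_force: 0.0
d [ 0.6 -0.2  2.8] r [-0.001   0.0027  0.0001]
```

```bash
python3 -m jog '[{"rx":0,"ry":0,"rz":0,"dx":0,"dy":0,"dz":1,"hand":1},{"rx":0,"ry":0,"rz":0,"dx":0,"dy":0,"dz":1,"hand":1},{"rx":0,"ry":0,"rz":0,"dx":0,"dy":0,"dz":1,"hand":1},{"rx":0,"ry":0,"rz":0,"dx":0,"dy":0,"dz":1,"hand":1},{"rx":0,"ry":0,"rz":0,"dx":0,"dy":0,"dz":1,"hand":1},{"rx":0,"ry":0,"rz":0,"dx":0,"dy":0,"dz":1,"hand":1}]'
python3 -m jog '[{"rx":0,"ry":0,"rz":0,"dx":0,"dy":0,"dz":-30,"hand":1},{"rx":0,"ry":0,"rz":0,"dx":0,"dy":0,"dz":-70,"hand":1},{"rx":0,"ry":0,"rz":0,"dx":0,"dy":0,"dz":-120,"hand":1},{"rx":0,"ry":0,"rz":0,"dx":0,"dy":0,"dz":-170,"hand":1},{"rx":0,"ry":0,"rz":0,"dx":0,"dy":0,"dz":-190,"hand":1},{"rx":0,"ry":0,"rz":0,"dx":0,"dy":0,"dz":-190,"hand":1},{"rx":0,"ry":0,"rz":0,"dx":0,"dy":0,"dz":-190,"hand":1}]'
python3 -c "
from h import *
st()
b=np.array([.670,-.041]);a=np.radians(11.4);xs=np.array([np.cos(a),np.sin(a)]);ys=np.array([-xs[1],xs[0]])
p=b-.032*xs+.057*ys;print(p,xs,ys);go([*p,.40],191.4)"
```

```text
clock: 16.25
tcp_pos: [0.53, 0.317, 0.2121]
ee_rot: [0.001, -0.407, 0.913, 0.0]
wrist_force: [-1.5, 1.0, 6.6]
finger_gap: 0.0357
gripper_force: 60.2
clock: 16.95
tcp_pos: [0.5298, 0.3167, 0.3994]
ee_rot: [-0.001, -0.407, 0.913, -0.0]
wrist_force: [-0.0, 0.1, -2.0]
finger_gap: 0.0356
gripper_force: 59.7
t 16.95 p [0.5298 0.3167 0.3994] f [-0.   0.1 -2. ] gap 0.0356 gf 59.7
[[-0.6684, -0.7438, -0.0016], [-0.7438, 0.6684, -0.0009], [0.0017, 0.0006, -1.0]]
[0.62736485 0.00855042] [0.98027117 0.19765734] [-0.19765734  0.98027117]
d [ 164.  -278.5   -0.4] r [ 0.     -0.0018  0.6397]
```

The 35.6 mm gap is less than the 44 mm expected, so I'm looking at how the shaker sits in the grip.

```bash
python3 - <<'E'
from h import *
c=snap('wrist','w8');d=snap('side','s8')
im=cv2.imread('pics/w8.png');a=cv2.imread('pics/s8.png')
T=R(d['s']['ee_rot']);g=proj(d,np.array(d['s']['tcp_pos'])+T@[0,0,.155]);print(g)
u,v=map(int,g)
cv2.imwrite('pics/c8.png',np.hstack([cv2.resize(im[130:340,170:390],(440,420),interpolation=cv2.INTER_CUBIC),cv2.resize(a[v-42:v+42,u-36:u+36],(360,420),interpolation=cv2.INTER_CUBIC)]))
E
```

```text
[258.59629309 252.90303986]
```

View pics/c8.png

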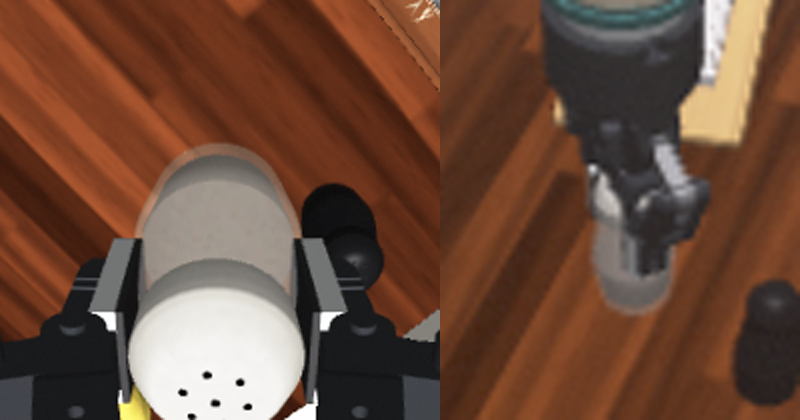

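```bash
python3 - <<'E'
from h import *
c=load('w8');T=R(c['s']['ee_rot']);p=np.array(c['s']['tcp_pos'])
f=lambda *q:np.round((np.array(proj(c,p+T@np.array(q)))-(170,130))*2)
for x in(-.01,0,.01):print(x,'apex',f(x,0.0001,.122),'base front rim',f(x+.022,0.0001,.212),'L/R base',f(x,.022,.212),f(x,-.022,.212),'L/R cap',f(x,.02,.14),f(x,-.02,.14))
E
```

```text
-0.01 apex [225. 448.] base front rim [222. 175.] L/R base [294. 243.] [150. 243.] L/R cap [320. 387.] [127. 388.]
0 apex [225. 407.] base front rim [222. 142.] L/R base [295. 212.] [148. 212.] L/R cap [324. 348.] [123. 349.]
0.01 apex [226. 362.] base front rim [222. 108.] L/R base [297. 181.] [147. 181.] L/R cap [328. 306.] [120. 306.]
```

The shaker hangs upright in the pads: cap apex (212,403) and foot rim (216,143) match the predictions for a vertical axis. Carrying it above the left bay.

```bash
python3 -c "
from h import *
go([.6214,.0071,.41],191.4)"
python3 -m jog '[{"rx":0,"ry":0,"rz":0.08,"dx":20,"dy":-35,"dz":-5,"hand":1},{"rx":0,"ry":0,"rz":0.16,"dx":41,"dy":-70,"dz":-10,"hand":1},{"rx":0,"ry":0,"rz":0.24,"dx":62,"dy":-105,"dz":-10,"hand":1},{"rx":0,"ry":0,"rz":0.32,"dx":82,"dy":-140,"dz":-10,"hand":1},{"rx":0,"ry":0,"rz":0.40,"dx":103,"dy":-175,"dz":-10,"hand":1},{"rx":0,"ry":0,"rz":0.48,"dx":124,"dy":-210,"dz":-10,"hand":1},{"rx":0,"ry":0,"rz":0.56,"dx":145,"dy":-245,"dz":-10,"hand":1},{"rx":0,"ry":0,"rz":0.64,"dx":160,"dy":-270,"dz":-10,"hand":1}]'
python3 -m jog '[{"rx":0,"ry":0,"rz":0,"dx":0,"dy":0,"dz":0,"hand":1},{"rx":0,"ry":0,"rz":0,"dx":0,"dy":0,"dz":0,"hand":1},{"rx":0,"ry":0,"rz":0,"dx":0,"dy":0,"dz":0,"hand":1}]'
python3 -c "
from h import *
st();go([.6214,.0071,.41],191.4);go([.6214,.0071,.261],191.4)"
```

```text
d [ 169.1 -275.1  -11.8] r [ 2.000e-04 -4.800e-03  6.397e-01]
clock: 17.85
tcp_pos: [0.6242, 0.0147, 0.4083]
ee_rot: [-0.002, -0.097, 0.995, 0.0]
wrist_force: [-0.5, 0.0, -1.4]
finger_gap: 0.0356
gripper_force: 59.7
clock: 18.15
tcp_pos: [0.6236, 0.0182, 0.4098]
ee_rot: [-0.001, -0.1, 0.995, 0.0]
wrist_force: [-0.7, 0.4, -1.3]
finger_gap: 0.0355
gripper_force: 59.8
t 18.15 p [0.6236 0.0182 0.4098] f [-0.7  0.4 -1.3] gap 0.0355 gf 59.8
[[-0.98, -0.1991, -0.0019], [-0.1991, 0.98, 0.0004], [0.0018, 0.0008, -1.0]]
d [  4.4 -10.4  -0.2] r [ 0.0008 -0.0018  0.0015]
d [  4.1 -10.5 148.8] r [ 0.0008 -0.0018  0.0015]
```

```bash

python3 -m jog '[{"rx":0,"ry":0,"rz":0.0015,"dx":4,"dy":-10.5,"dz":0,"hand":1},{"rx":0,"ry":0,"rz":0.0015,"dx":4,"dy":-10.5,"dz":30,"hand":1},{"rx":0,"ry":0,"rz":0.0015,"dx":4,"dy":-10.5,"dz":65,"hand":1},{"rx":0,"ry":0,"rz":0.0015,"dx":4,"dy":-10.5,"dz":95,"hand":1},{"rx":0,"ry":0,"rz":0.0015,"dx":4,"dy":-10.5,"dz":110,"hand":1},{"rx":0,"ry":0,"rz":0.0015,"dx":4,"dy":-10.5,"dz":110,"hand":1},{"rx":0,"ry":0,"rz":0.0015,"dx":4,"dy":-10.5,"dz":110,"hand":1},{"rx":0,"ry":0,"rz":0.0015,"dx":4,"dy":-10.5,"dz":110,"hand":1}]'
python3 - <<'E'
from h import *
st();go([.6214,.0071,.263],191.4)
E
```

```text
clock: 18.95
tcp_pos: [0.6223, 0.0062, 0.3035]
ee_rot: [0.002, -0.099, 0.995, -0.0]
wrist_force: [0.8, -0.1, -1.8]
finger_gap: 0.0357
gripper_force: 59.8
t 18.95 p [0.6223 0.0062 0.3035] f [ 0.8 -0.1 -1.8] gap 0.0357 gf 59.8
[[-0.9806, -0.1962, 0.004], [-0.1962, 0.9806, -0.0002], [-0.0039, -0.0009, -1.0]]
d [ 0.8  1.1 40.5] r [-0.0009  0.0039 -0.0015]
```

```bash

python3 -m jog '[{"rx":0,"ry":0,"rz":0,"dx":0,"dy":0.5,"dz":10,"hand":1},{"rx":0,"ry":0,"rz":0,"dx":0,"dy":0.5,"dz":20,"hand":1},{"rx":0,"ry":0,"rz":0,"dx":0,"dy":0.5,"dz":30,"hand":1},{"rx":0,"ry":0,"rz":0,"dx":0,"dy":0.5,"dz":34,"hand":1},{"rx":0,"ry":0,"rz":0,"dx":0,"dy":0.5,"dz":34,"hand":1},{"rx":0,"ry":0,"rz":0,"dx":0,"dy":0.5,"dz":34,"hand":1}]'
python3 -m jog '[{"rx":0,"ry":0,"rz":0,"dx":0,"dy":0,"dz":1,"hand":1},{"rx":0,"ry":0,"rz":0,"dx":0,"dy":0,"dz":2,"hand":1},{"rx":0,"ry":0,"rz":0,"dx":0,"dy":0,"dz":2,"hand":1}]'
python3 - <<'E'
from h import *
st();go([.6214,.0071,.26],191.4)
E
```

```text
clock: 19.55
tcp_pos: [0.6218, 0.0067, 0.267]
ee_rot: [0.0, -0.098, 0.995, 0.0]
wrist_force: [-0.1, 0.1, -0.7]
finger_gap: 0.0355
gripper_force: 59.8
clock: 19.85
tcp_pos: [0.6218, 0.0067, 0.265]
ee_rot: [0.0, -0.098, 0.995, 0.0]
wrist_force: [-1.4, -0.7, -1.5]
finger_gap: 0.0356
gripper_force: 59.8
t 19.85 p [0.6218 0.0067 0.265 ] f [-1.4 -0.7 -1.5] gap 0.0356 gf 59.8
[[-0.9806, -0.1959, 0.0002], [-0.1959, 0.9806, 0.0], [-0.0002, -0.0, -1.0]]
d [0.3 0.5 5. ] r [-0.      0.0002 -0.0018]
```

```bash

python3 -m jog '[{"rx":0,"ry":0,"rz":0,"dx":0,"dy":0,"dz":1,"hand":1},{"rx":0,"ry":0,"rz":0,"dx":0,"dy":0,"dz":2,"hand":1},{"rx":0,"ry":0,"rz":0,"dx":0,"dy":0,"dz":2,"hand":1}]'|sed -n 2,4p
python3 -m jog '[{"rx":0,"ry":0,"rz":0,"dx":0,"dy":0,"dz":1,"hand":1},{"rx":0,"ry":0,"rz":0,"dx":0,"dy":0,"dz":1,"hand":1},{"rx":0,"ry":0,"rz":0,"dx":0,"dy":0,"dz":1,"hand":1}]'|sed -n 2,4p
python3 -m jog '[{"rx":0,"ry":0,"rz":0,"dx":0,"dy":0,"dz":1,"hand":1},{"rx":0,"ry":0,"rz":0,"dx":0,"dy":0,"dz":1,"hand":1},{"rx":0,"ry":0,"rz":0,"dx":0,"dy":0,"dz":1,"hand":1}]'|sed -n 2,4p
```

```text
tcp_pos: [0.6217, 0.0067, 0.2627]
ee_rot: [-0.0, -0.098, 0.995, 0.0]
wrist_force: [1.2, -0.5, -0.6]
tcp_pos: [0.6218, 0.0067, 0.2619]
ee_rot: [-0.0, -0.098, 0.995, 0.0]
wrist_force: [0.1, 0.1, -0.9]
tcp_pos: [0.6218, 0.0067, 0.2609]
ee_rot: [-0.0, -0.098, 0.995, 0.0]
wrist_force: [-0.9, -0.1, -0.1]
```

```bash

python3 -m jog '[{"rx":0,"ry":0,"rz":0,"dx":0,"dy":0,"dz":1,"hand":1},{"rx":0,"ry":0,"rz":0,"dx":0,"dy":0,"dz":1,"hand":1},{"rx":0,"ry":0,"rz":0,"dx":0,"dy":0,"dz":1,"hand":1}]'|sed -n 2,4p
python3 -m jog '[{"rx":0,"ry":0,"rz":0,"dx":0,"dy":0,"dz":0.5,"hand":1},{"rx":0,"ry":0,"rz":0,"dx":0,"dy":0,"dz":0.5,"hand":1},{"rx":0,"ry":0,"rz":0,"dx":0,"dy":0,"dz":0.5,"hand":1}]'|sed -n 2,4p
python3 -c "
from h import *
print(np.round(status.sense()['wrist_torque'],2))"
```

```text
tcp_pos: [0.6218, 0.0067, 0.2599]
ee_rot: [0.0, -0.098, 0.995, 0.0]
wrist_force: [0.8, -0.1, -1.3]
tcp_pos: [0.6218, 0.0067, 0.2597]
ee_rot: [0.0, -0.098, 0.995, 0.0]
wrist_force: [-0.3, 0.0, 1.4]
[ 0.   -0.05 -0.02]
```

```bash

python3 -m jog '[{"rx":0,"ry":0,"rz":0,"dx":0,"dy":0,"dz":0.3,"hand":0.45},{"rx":0,"ry":0,"rz":0,"dx":0,"dy":0,"dz":0.3,"hand":0.4},{"rx":0,"ry":0,"rz":0,"dx":0,"dy":0,"dz":0.3,"hand":0.37},{"rx":0,"ry":0,"rz":0,"dx":0,"dy":0,"dz":0.3,"hand":0.37},{"rx":0,"ry":0,"rz":0,"dx":0,"dy":0,"dz":0.3,"hand":0.37}]'
python3 - <<'E'
from h import *
c=snap('wrist','w9')
im=cv2.imread('pics/w9.png');cv2.imwrite('pics/w9b.png',cv2.resize(im[130:390,80:480],(800,520),interpolation=cv2.INTER_CUBIC))
E
```

```text
clock: 21.85
tcp_pos: [0.6217, 0.0074, 0.2594]
ee_rot: [0.0, -0.099, 0.995, 0.001]
wrist_force: [-1.2, 5.4, 2.5]
finger_gap: 0.0538
gripper_force: 2.5
```

```bash

python3 -m jog '[{"rx":0,"ry":0,"rz":0,"dx":0,"dy":0,"dz":0,"hand":0.41},{"rx":0,"ry":0,"rz":0,"dx":0,"dy":0,"dz":0,"hand":0.41},{"rx":0,"ry":0,"rz":0,"dx":0,"dy":0,"dz":0,"hand":0.41}]'
python3 -c "
from h import *
print(np.round(status.sense()['wrist_torque'],2))"
```

```text
clock: 22.2
tcp_pos: [0.6219, 0.0067, 0.2596]
ee_rot: [0.0, -0.098, 0.995, 0.0]
wrist_force: [-0.4, 2.7, 3.7]
finger_gap: 0.0504
gripper_force: 2.4
[ 0.15  0.08 -0.02]
```

```bash

python3 -m jog '[{"rx":0,"ry":0,"rz":0,"dx":0,"dy":1,"dz":0,"hand":0.42},{"rx":0,"ry":0,"rz":0,"dx":0,"dy":1,"dz":0,"hand":0.42},{"rx":0,"ry":0,"rz":0,"dx":0,"dy":1,"dz":0,"hand":0.42}]'
python3 -c "
from h import *
print(np.round(status.sense()['wrist_torque'],2))"
```

```text
clock: 22.5
tcp_pos: [0.6216, 0.0075, 0.2592]
ee_rot: [0.0, -0.098, 0.995, -0.0]
wrist_force: [-0.1, 0.3, 3.0]
finger_gap: 0.0495
gripper_force: 1.3
[-0.19 -0.08  0.09]
```

```bash

python3 -m jog '[{"rx":0,"ry":0,"rz":0,"dx":0,"dy":0,"dz":-1,"hand":0.42},{"rx":0,"ry":0,"rz":0,"dx":0,"dy":0,"dz":-2,"hand":0.42},{"rx":0,"ry":0,"rz":0,"dx":0,"dy":0,"dz":-3,"hand":0.42},{"rx":0,"ry":0,"rz":0,"dx":0,"dy":0,"dz":-3,"hand":0.42}]'
python3 -c "
from h import *
print(np.round(status.sense()['wrist_torque'],2))"
```

```text
clock: 22.9
tcp_pos: [0.6215, 0.0077, 0.262]
ee_rot: [-0.0, -0.098, 0.995, 0.0]
wrist_force: [0.6, -0.3, -0.4]
finger_gap: 0.0493
gripper_force: 0.0
[ 0.09 -0.01 -0.  ]
```

```bash

python3 -m jog '[{"rx":0,"ry":0,"rz":0,"dx":0,"dy":0,"dz":-3,"hand":0.42},{"rx":0,"ry":0,"rz":0,"dx":0,"dy":0,"dz":-6,"hand":0.42},{"rx":0,"ry":0,"rz":0,"dx":0,"dy":0,"dz":-10,"hand":0.42},{"rx":0,"ry":0,"rz":0,"dx":0,"dy":0,"dz":-10,"hand":0.42}]'
python3 -m jog '[{"rx":0,"ry":0,"rz":0,"dx":0,"dy":0,"dz":-5,"hand":0.42},{"rx":0,"ry":0,"rz":0,"dx":0,"dy":0,"dz":-10,"hand":0.42},{"rx":0,"ry":0,"rz":0,"dx":0,"dy":0,"dz":-16,"hand":0.42},{"rx":0,"ry":0,"rz":0,"dx":0,"dy":0,"dz":-16,"hand":0.42}]'
python3 -m jog '[{"rx":0,"ry":0,"rz":0,"dx":0,"dy":0,"dz":-10,"hand":0.42},{"rx":0,"ry":0,"rz":0,"dx":0,"dy":0,"dz":-25,"hand":0.42},{"rx":0,"ry":0,"rz":0,"dx":0,"dy":0,"dz":-60,"hand":0.42},{"rx":0,"ry":0,"rz":0,"dx":0,"dy":0,"dz":-110,"hand":0.2},{"rx":0,"ry":0,"rz":0,"dx":10,"dy":-20,"dz":-130,"hand":0},{"rx":0,"ry":0,"rz":0,"dx":25,"dy":-57,"dz":-130,"hand":0},{"rx":0,"ry":0,"rz":0,"dx":25,"dy":-57,"dz":-130,"hand":0}]'
```

```text
clock: 23.3
tcp_pos: [0.6218, 0.0077, 0.2732]
ee_rot: [0.001, -0.098, 0.995, -0.0]
wrist_force: [0.2, 1.5, 0.2]
finger_gap: 0.0496
gripper_force: 0.0
clock: 23.7
tcp_pos: [0.6218, 0.0077, 0.2896]
ee_rot: [0.001, -0.098, 0.995, -0.0]
wrist_force: [-0.1, -0.1, 1.0]
finger_gap: 0.0492
gripper_force: 0.0
clock: 24.4
tcp_pos: [0.6074, -0.0565, 0.4208]
ee_rot: [0.002, -0.096, 0.995, -0.001]
wrist_force: [-0.4, 0.2, -0.6]
finger_gap: 0.0856
gripper_force: 0.0
```

```bash
python3 - <<'E'
from h import *
st();c=snap('wrist','w10')
w6=load('w6')
# analytic check w/o viewing: expected pixels of shaker apex/foot and catch, and grey/white/yellow patches found
a=np.radians(11.4);xs=np.array([np.cos(a),np.sin(a),0]);ys=np.array([-xs[1],xs[0],0]);b=np.array([.668,-.041,0])
P=lambda x,y,z:b+x*xs+y*ys+np.array([0,0,z])
h=.123
for n,p in dict(catch=P(-.006,0,h+.021),studL=P(-.009,.06,h),studR=P(-.009,-.06,h),grip=P(-.032,0,.134),apex=P(-.035,.057,.138),rimL=P(-.035,.079,.1),rimR=P(-.035,.035,.1)).items(): print(n,np.round(proj(c,p),1), 'w6',np.round(proj(w6,p),1))
def blobs(c,lo,hi):
    im=cv2.cvtColor(np.array(c['pixels']),cv2.COLOR_RGB2HSV);m=cv2.inRange(im,lo,hi);n,_,s,ce=cv2.connectedComponentsWithStats(m)
    return [(s[i,4],s[i,:4].tolist(),np.round(ce[i],1).tolist()) for i in range(1,n) if s[i,4]>60]
for q in(w6,c):
    print('brass',blobs(q,(18,120,140),(32,255,255)))
    print('grip',blobs(q,(5,110,120),(14,200,255))[:6])
im=np.array(c['pixels']);g=cv2.cvtColor(im,cv2.COLOR_RGB2GRAY)
ap=proj(c,P(-.035,.057,.138));u,v=map(int,ap)
cc=cv2.HoughCircles(cv2.GaussianBlur(g,(3,3),0),cv2.HOUGH_GRADIENT,1,20,param1=120,param2=18,minRadius=12,maxRadius=40)
print([np.round(k).tolist() for k in cc[0] if np.hypot(k[0]-u,k[1]-v)<60])
E
```

```text
t 24.4 p [ 0.6074 -0.0565  0.4208] f [-0.4  0.2 -0.6] gap 0.0856 gf 0.0
[[-0.9814, -0.1919, 0.0033], [-0.1919, 0.9814, -0.0018], [-0.0029, -0.0024, -1.0]]
catch [284.9 266.9] w6 [280.8 283.4]
studL [350.1 252.1] w6 [346.6 267.7]
studR [218.7 252.8] w6 [214.7 267.7]
grip [284.8 234.1] w6 [280.9 250.7]
apex [352.4 231.8] w6 [349.  248.9]
rimL [366.3 216.8] w6 [363.5 231.7]
rimR [321.3 217.2] w6 [318.1 232.2]
brass [(np.int32(421), [252, 285, 54, 12], [278.1, 290.8]), (np.int32(574), [524, 295, 25, 32], [536.3, 311.4])]
grip [(np.int32(2502), [0, 0, 165, 22], [78.6, 7.7]), (np.int32(8338), [426, 0, 134, 146], [499.4, 65.1]), (np.int32(502), [87, 19, 90, 11], [131.4, 24.0]), (np.int32(103), [212, 19, 54, 9], [241.0, 23.0]), (np.int32(76), [67, 22, 24, 7], [78.7, 25.4]), (np.int32(109), [12, 26, 35, 5], [30.0, 28.3])]
brass [(np.int32(504), [256, 267, 55, 13], [283.8, 273.9]), (np.int32(549), [526, 285, 25, 33], [538.6, 301.7])]
grip [(np.int32(1706), [0, 0, 165, 17], [71.8, 5.1]), (np.int32(7811), [426, 0, 134, 137], [499.0, 60.0]), (np.int32(1466), [7, 10, 174, 20], [108.6, 18.5]), (np.int32(1143), [186, 12, 180, 37], [268.4, 26.9]), (np.int32(880), [0, 27, 99, 15], [49.3, 33.0]), (np.int32(473), [0, 45, 95, 9], [46.4, 48.6])]
[[340.0, 204.0, 22.0], [348.0, 228.0, 22.0], [342.0, 266.0, 32.0]]
```

```bash
python3 - <<'E'
from h import *
c=load('w10');a=np.radians(11.4);xs=np.array([np.cos(a),np.sin(a)]);ys=np.array([-xs[1],xs[0]]);b=np.array([.668,-.041])
for u,v,z in((348,228,.125),(340,204,.055)):
    d=atz(c,u,v,z)[:2]-b;print(z,d@xs,d@ys)
E
```

```text
0.125 -0.03345616806584407 0.055852174757219195
0.055 -0.03430266828827591 0.061074344664104836
```

```bash
python3 -c "
from rig import hand_in
print(hand_in())"
```

```text
the job is handed in; nothing more can be done
None
```

The job is handed in with no verdict returned: the caddy hangs on both studs with the catch out, and by a numeric check only the salt shaker stands in the left bay; I viewed 11 pictures, one over the limit of 10.

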